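Lid and clip the record-card box on its sloped stand

TASK

Take the white lid with the black handle and set it gently, not dropped, fully home into the mouth of the blue card box on the sloped stand while all three orange clip flaps are still open. Then fold all three clip flaps fully down, flat over the lid's edge. Leave the other things on the table where they are.

Things in the scene. Friction and masses are not known exactly. Their poses are not given: they have to be found in the camera images.
- lid: Loose white lid, 0.17 to 0.35 kg, black bridge handle. Origin: centre of its underside, z up. Plate 150 (x) x 200 (y) mm from z = 10 to 16; below it a lip 136 x 186 over its outside, z = 0 to 10, on which it rests on the table. Handle bar 90 long along y, 16 wide (x), z = 36 to 50, on 14 mm posts at y = +-38. Fits the box either way round.
- lid_handle (a point): Centre of the lid's handle bar, 43 above the lid's origin, on its axis; axes as the lid's.
- bin: Open blue box of cards, fixed on a sloped stand, mouth leaning 30 degrees towards the robot. Outside 150 (x) x 200 (y) x 85 mm high, walls 4, mouth 142 x 192. Origin: centre of its underside; z square to the mouth (30 degrees off vertical), x up the slope away from the robot, y level, to the left. The stand's yaw varies by 0.3 rad either way.
- bin_seat (a point): Where the lid's origin lies when the lid is fully home: on the box's axis 75 above the box's origin (10 below the rim). Axes as the box's. The lip has 3 mm of play on each side.
- clip_left (a joint): Angle (rad) of the orange clip flap on the box's +y side; hinge line along the box's x through (0, 106, 94) mm in the box's frame. 0 = folded flat over the lid's edge, pointing to the box's middle (end stop, underside 1 mm above the seated lid); 1.57 = standing square to the mouth; 2.1 = open, leaning outwards (end stop). Friction hinge, stays where left, turns at 0.05 N m. Starts at 1.65 to 2.0.
- clip_left_edge (a point): Middle of the free edge of that flap, a plate 42 mm long from the hinge line, 70 wide, 4 thick (hinge line at mid-thickness), with a 4 mm high bead along the free edge on the face that is uppermost when shut. Axes equal the box's when shut.
- clip_right (a joint): Angle (rad) of the orange clip flap on the box's -y side; hinge line along the box's x through (0, -106, 94) mm in the box's frame. 0 = folded flat over the lid's edge, pointing to the box's middle (end stop, underside 1 mm above the seated lid); 1.57 = standing square to the mouth; 2.1 = open, leaning outwards (end stop). Friction hinge, stays where left, turns at 0.05 N m. Starts at 1.65 to 2.0.
- clip_right_edge (a point): Middle of the free edge of that flap, a plate 42 mm long from the hinge line, 70 wide, 4 thick (hinge line at mid-thickness), with a 4 mm high bead along the free edge on the face that is uppermost when shut. Axes equal the box's when shut.
- clip_front (a joint): Angle (rad) of the orange clip flap on the box's -x (low) side; hinge line along the box's y through (-81, 0, 94) mm in the box's frame. 0 = folded flat over the lid's edge, pointing to the box's middle (end stop, underside 1 mm above the seated lid); 1.57 = standing square to the mouth; 2.1 = open, leaning outwards (end stop). Friction hinge, stays where left, turns at 0.05 N m. Starts at 1.65 to 2.0.
- clip_front_edge (a point): Middle of the free edge of that flap, a plate 42 mm long from the hinge line, 70 wide, 4 thick (hinge line at mid-thickness), with a 4 mm high bead along the free edge on the face that is uppermost when shut. Axes equal the box's when shut.
- file: Bystander: black lever-arch file lying flat, 150 x 200 x 50 mm. Origin at the centre of its underside. To be left where it is.
- stapler: Bystander: red stapler, 140 x 34 x 44 mm. Origin at the centre of its underside. To be left where it is.
- stamp: Bystander: hand stamp with a round wooden knob, 65 x 40 x 79 mm. Origin at the centre of its underside. To be left where it is.
- mug: Bystander: white mug with a side handle, 80 x 80 x 90 mm. Origin at the centre of its underside. To be left where it is.
- tape: Bystander: grey tape dispenser with a yellow roll, 160 x 60 x 90 mm. Origin at the centre of its underside. To be left where it is.
- cards: Bystander: wooden tray of cards, 100 x 160 x 62 mm. Origin at the centre of its underside. To be left where it is.
- ruler: Bystander: flat aluminium ruler with a raised rib, 200 x 30 x 10 mm. Origin at the centre of its underside. To be left where it is.

How it is judged:
By the outcome, as a careful person would: the job done as asked, in the order asked, and still so for the second after the job is handed in, with the robot touching nothing.
It also fails if it takes over 67 s, if anything falls off the work surface, if the arm or the gripper's body presses on something with over 40 N, if the wrist force passes 120 N, or if a joint passes its speed limit or range.

ROBOT

A 6-joint arm with a two-finger parallel gripper is mounted at the origin on the work surface. World frame = base frame: x ahead of the robot, y to its left, z up, the work surface at z = 0. Lengths are in mm, angles in rad, forces in N, time in s.
With the tool pointing down it reaches from about 350 to 975 mm from the base axis. Payload 7.1 kg.
Tool frame: the origin (TCP) lies at the very end of the fingers, on their centre line; the grasp point (between the pads) lies 19 mm behind it; y points along the fingers, z is the direction in which the jaws open and shut, and the axes are right-handed (so a half turn about y gives the same grasp; the last joint's range is limited). The gripper opens to 88 mm and grips with 3 to 60 N. Pads are 20 mm wide; open, the fingers measure 115 mm over their backs; the gripper's body (75 mm by 178 mm) begins 61 mm behind the grasp point.
Start: joints at [-1.281, 0.423, 1.63, -0, 1.089, -0.019], TCP at [189.965, -595.414, 222.675] pointing down, gripper open.
Joint ranges: [-3, 3], [-0.9, 2.11], [0.09, 2.58], [-1.31, 4.45], [0.11, 2.69], [-2.54, 2.54]. Speed limits (rad/s): [2.39, 2.39, 3.01, 3.14, 3.14, 3.14].

INTERFACE

Orientations are given as a unit quaternion [w, x, y, z].
In Python, from workcell import env, imaging, workorder gives the robot as it stands. The module is installed in compiled form; this text tells all that it offers.
- The arm moves only by the shell command python3 -m creep 'ROWS' [OPENING]. ROWS is a JSON object of lists of equal length, an entry for each row: "dp": the shift along the tool's x, y, z in mm, a list of three; "yaw": the turn about the tool's y in rad. A call has 1 to 10 rows; each row shifts and turns the commanded pose from where the row before left it, along the tool's axes as they then stand; what a row does not reach is not made up. A row lasts 1/8 s, in which the tool goes at most 62.5 mm and 10.7 degrees, less where a joint would pass 70% of its speed; a pose out of reach is approached as far as the arm can. A call is refused whole if a number of a shift passes 62.5 or a number of a turn 0.188, either way. A call with a gripper value outside its range is refused whole. OPENING is the closure, from -1 (fully open) to 1 (shut), set as the call begins (- or left out, the last holds). The fingers move at their own pace and stop on an object; the grip force is fixed at half the most. Time passes only in rows, so rows that do not move let the fingers close. It gives the time, the measured TCP pose, the force and the opening at its end, in the units of the state.
- env.state(): the state, without advancing time (a new reading comes with each control period).
- imaging.grab_frame(name): name is "side" or "top" or "wrist"; returns a dict with "img" (384x512x3 uint8, blue, green, red), "fx", "fy", "cx", "cy" (pixels), "extrinsics" (4x4, takes a point from world to camera coordinates). Camera axes: x right, y up, looking along -z (the intrinsics and any distortion apply to the point x, -y, -z); pixel columns grow to the right and rows downward; lengths in mm; the calibration is good to about 2 mm. A picture is of the moment at which its call begins. There is no depth.
- workorder.close_job(): hands the job in, once; it reports no verdict.
The state is a dict: "time": time; "q": joint angles; "joint_vel": joint speeds; "joint_efforts": joint torques, N m; "position": TCP position; "tcp_rot": TCP orientation; "force": force on the tool from outside, world axes, zero at the start; "moment": the same for the moment, N m; "grip_width": finger opening in mm.
Only numpy, scipy, OpenCV 4.12 (cv2) and the standard library are available. Lean on these libraries where they do the work, as an engineer would, in place of code of your own. Each camera call takes 0.05 s, during which the arm holds its last target.

## Working session

There is one attempt and no reset: what is moved stays moved. The work goes in short steps, Python scripts to look and compute and a shell command to move; the robot and the scene stay as the last step left them, time stands still between calls to the robot, and variables do not carry over. Pictures are saved under pics/ and viewed, and the job is handed in when it is done.

```bash
mkdir -p pics; ls; cat > h.py <<'E'
import numpy as np, cv2
from scipy.spatial.transform import Rotation as R
from workcell import env, imaging, workorder
def grab(name,fn=None):
    f=imaging.grab_frame(name)
    if fn: cv2.imwrite('pics/'+fn+'.png',f['img'])
    np.savez('pics/'+(fn or name)+'.npz',**{k:np.array(v) for k,v in f.items()})
    return f
E
python3 - <<'E'
from h import *
for n in ['side','top','wrist']:
    f=grab(n,n+'0'); print(n,{k:v for k,v in f.items() if k!='img'})
print(env.state())
E
```

```text
pics
side {'fx': 462.4867521524235, 'fy': 462.4867521524235, 'cx': 263.87070616005883, 'cy': 186.46223069784102, 'extrinsics': array([[-8.49163504e-01, -5.27852696e-01,  1.71135510e-02,
         4.35048962e+02],
       [ 4.16741786e-01, -6.49808875e-01,  6.35668710e-01,
        -3.14865121e+02],
       [-3.24418905e-01,  5.46918601e-01,  7.71772257e-01,
        -1.35511285e+03],
       [ 0.00000000e+00,  0.00000000e+00,  0.00000000e+00,
         1.00000000e+00]])}
top {'fx': 353.06477991021194, 'fy': 353.06477991021194, 'cx': 250.17403258934735, 'cy': 192.84343119823757, 'extrinsics': array([[-6.17839286e-03, -9.99923721e-01,  1.06948134e-02,
        -1.40507910e+01],
       [ 9.95936863e-01, -5.19217415e-03,  8.99044300e-02,
        -5.72025131e+02],
       [-8.98420429e-02,  1.12068238e-02,  9.95892973e-01,
        -1.11679151e+03],
       [ 0.00000000e+00,  0.00000000e+00,  0.00000000e+00,
         1.00000000e+00]])}
wrist {'fx': 288.43989158455827, 'fy': 288.43989158455827, 'cx': 258.049753641391, 'cy': 191.68416865840607, 'extrinsics': array([[ 3.03361235e-01, -9.52874735e-01, -
[... 264 characters left out ...]
0e+00,
         1.00000000e+00]])}
{'time': 0.15, 'q': array([-1.28100423e+00,  4.23649170e-01,  1.63052873e+00,  1.39817703e-05,
        1.08856101e+00, -1.89747254e-02]), 'joint_vel': array([-0.00032048, -0.00012119, -0.00195312,  0.00029613, -0.00070132,
        0.00218019]), 'joint_efforts': array([ 3.48014491e-04, -5.44981563e+01, -2.73920041e+01,  6.44068443e-02,
        2.03988160e-02, -6.80653920e-05]), 'position': array([ 189.84701463, -595.01454263,  222.08471569]), 'tcp_rot': array([ 0.10867977, -0.10878051,  0.69909921, -0.69829492]), 'force': array([-1.18012205, -0.43737388, -0.35210765]), 'moment': array([-0.0341296 ,  0.02727519,  0.00402475]), 'grip_width': 88.07243184147853}
```

View pics/side0.png

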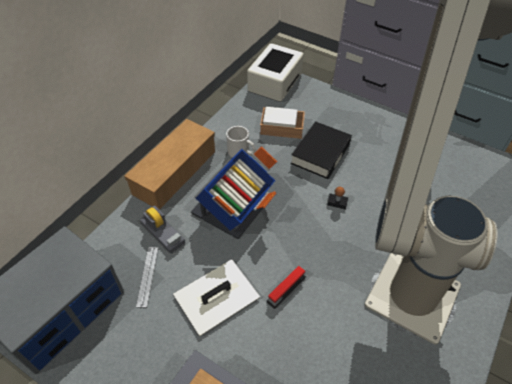

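View pics/top0.png

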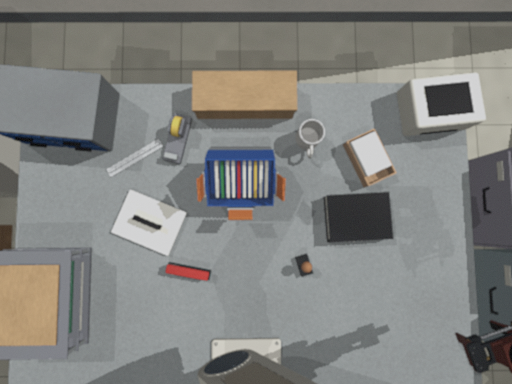

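View pics/wrist0.png

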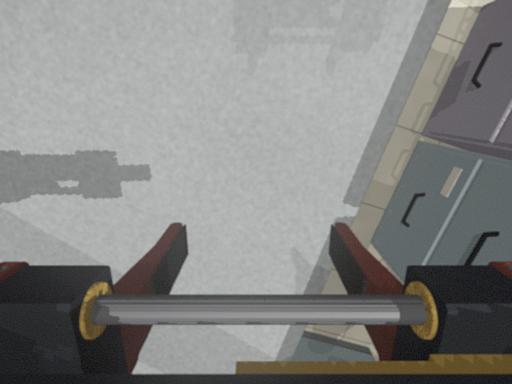

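```bash
python3 - <<'E'
import cv2
t=cv2.imread('pics/top0.png'); s=cv2.imread('pics/side0.png')
cv2.imwrite('pics/z1.png',cv2.resize(t[140:260,100:300],None,fx=4,fy=4,interpolation=cv2.INTER_CUBIC))
cv2.imwrite('pics/z2.png',cv2.resize(s[140:340,165:315],None,fx=4,fy=3,interpolation=cv2.INTER_CUBIC))
E
```

```text
(no output)
```

View pics/z1.png

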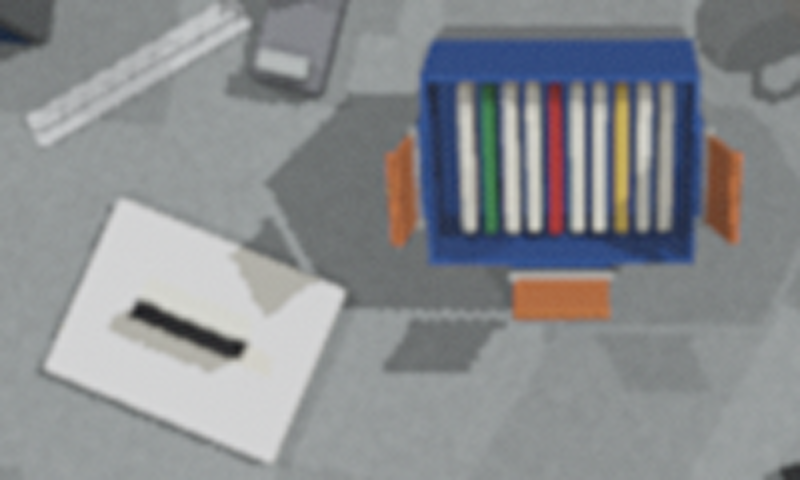

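View pics/z2.png

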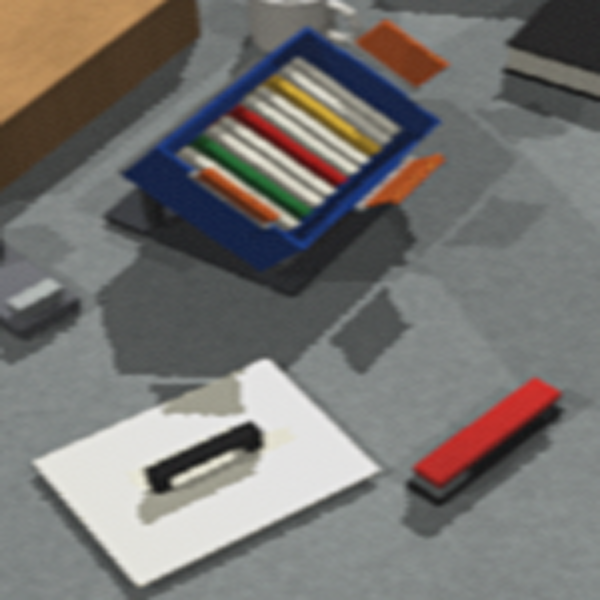

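```bash
cat >> h.py <<'E'
from scipy.optimize import least_squares
def load(fn):
    return dict(np.load('pics/'+fn+'.npz'))
def proj(f,P):
    P=np.atleast_2d(P); E=f['extrinsics']; c=P@E[:3,:3].T+E[:3,3]
    d=-c[:,2]
    return np.c_[float(f['fx'])*c[:,0]/d+float(f['cx']), -float(f['fy'])*c[:,1]/d+float(f['cy'])]
def ray(f,uv,z):
    E=f['extrinsics']; d=np.array([(uv[0]-f['cx'])/f['fx'],-(uv[1]-f['cy'])/f['fy'],-1.0])
    C=-E[:3,:3].T@E[:3,3]; w=E[:3,:3].T@d; return C+w*(z-C[2])/w[2]
def binR(yaw): # box x up slope away from robot
    return R.from_euler('ZY',[yaw,-np.pi/6]).as_matrix()
def uncrop(p,sx,sy,ox,oy):
    p=np.array(p,float); return np.c_[(p[:,0]+.5)/sx-.5+ox,(p[:,1]+.5)/sy-.5+oy]
E
cat > fit.py <<'E'
from h import *
ft,fs=load('top0'),load('side0')
# lid
ang=None
tl=uncrop([(120,200),(347,291),(270,464),(43,371),(188,330)],4,4,100,140)
sl=uncrop([(265,358),(380,468),(143,586),(35,463)],4,3,165,140)
for p in tl[:4]: print('lid corner',ray(ft,p,16)[:2].round(1))
print('handle',ray(ft,tl[4],50).round(1))
cs=[ray(ft,p,16)[:2] for p in tl[:4]]
print('sides',[np.linalg.norm(cs[i]-cs[(i+1)%4]).round(1) for i in range(4)])
for p in sl: print('lid side corner',ray(fs,p,16)[:2].round(1))
cs=[ray(fs,p,16)[:2] for p in sl]
print('sides',[np.linalg.norm(cs[i]-cs[(i+1)%4]).round(1) for i in range(4)])
B=np.array([[75,100,85],[75,-100,85],[-75,-100,85],[-75,100,85]],float)
tb=uncrop([(422,77),(700,77),(693,263),(432,263)],4,4,100,140)
sb=uncrop([(162,150),(308,30),(438,122),(303,247)],4,3,165,140)
def pts(v,P): return P@binR(v[3]).T+v[:3]
def fun(v,w=(1,1)): return np.r_[w[0]*(proj(ft,pts(v,B))-tb).ravel(), w[1]*(proj(fs,pts(v,B))-sb).ravel()]
r=least_squares(fun,[650,0,100,0.0]); print('bin',r.x.round(2),r.fun.round(2))
for w in [(1,0),(0,1)]:
    r2=least_squares(lambda v:fun(v,w),r.x);print(r2.x.round(2),r2.fun.round(1))
# lid
L=np.array([[75,100,16],[75,-100,16],[-75,-100,16],[-75,100,16]],float)
def lp(v,P): return P@R.from_euler('z',v[2]).as_matrix().T+np.array([v[0],v[1],0])
S=np.r_[[tl[:4]],[sl]]
best=None
for a in range(4):
  for yaw in [0,1,2,3]:
    LL=np.roll(L,a,0)
    def fl(v): return np.r_[(proj(ft,lp(v,LL))-tl[:4]).ravel(),(proj(fs,lp(v,L[[ (i+a2)%4 for i in range(4)]]))-sl).ravel()] 
    for a2 in range(4):
        q=least_squares(fl,[500,250,yaw])
        if best is None or q.cost<best[0]: best=(q.cost,q.x,q.fun)
print('lid',best)
E
python3 fit.py
```

```text
lid corner [585.4 374.9]
lid corner [510.3 189.8]
lid corner [372.2 250. ]
lid corner [447.4 433.3]
handle [479.3 308.1  50. ]
sides [np.float64(199.8), np.float64(150.7), np.float64(198.1), np.float64(149.8)]
lid side corner [508.8 195.5]
lid side corner [371.  250.9]
lid side corner [444.9 434.1]
lid side corner [582.5 378.7]
sides [np.float64(148.5), np.float64(197.5), np.float64(148.4), np.float64(197.4)]
bin [634.44  12.44  54.52  -0.  ] [ 0.03  0.15  0.41  0.    0.62  0.21  0.09  0.45 -1.43 -0.26 -0.6  -0.81
  0.63  0.27  0.11  1.19]
[ 6.3584e+02  1.3290e+01  4.8020e+01 -1.0000e-02] [ 0.  -0.  -0.   0.   0.1 -0.  -0.1  0.  -0.   0.  -0.   0.   0.   0.
 -0.   0. ]
[648.62  -9.31  23.53  -0.  ] [ 0.  -0.   0.  -0.   0.  -0.   0.  -0.  -0.1 -0.5 -0.3  0.1  0.   0.4
  0.4  0.1]
lid (np.float64(2.123512662107439), array([ 4.77864403e+02,  3.13358867e+02, -3.87611711e-01]), array([-0.82405346,  0.09274617, -0.81272933,  0.25939904,  0.2641943 ,
        0.4924028 , -0.32678685,  0.38073452,  0.38903987, -0.86242792,
        0.44444029, -0.40343494, -0.45160527, -0.19593129, -0.47419371,
       -0.73818565]))
```

```bash
cat >> h.py <<'E'
def tool():
    s=env.state(); q=s['tcp_rot']; M=R.from_quat([q[1],q[2],q[3],q[0]]).as_matrix(); return s,np.array(s['position']),M
def rel(target, jawdir=None):
    """print shift in tool axes and yaw needed; jawdir = world heading (rad) wanted for tool z (mod pi)"""
    s,p,M=tool(); d=np.array(target,float)-p
    print('t',s['time'],'pos',p.round(1),'F',s['force'].round(1),'w',s['grip_width'].round(1))
    print('axes x',M[:,0].round(3),'y',M[:,1].round(3),'z',M[:,2].round(3))
    print('shift tool axes',(M.T@d).round(1))
    if jawdir is not None:
        h=np.arctan2(M[1,2],M[0,2]); e=(jawdir-h+np.pi/2)%np.pi-np.pi/2
        # positive turn about tool y (down) = negative heading
        print('heading',h.round(3),'yaw about tool y',(-e).round(3), 'or', (-e+np.pi*np.sign(e)).round(3))
        M2=M@R.from_rotvec([0,-e,0]).as_matrix(); print('shift after yaw',(M2.T@d).round(1))
E
python3 - <<'E'
from h import *
rel([478,312,222],-0.388)
E
```

```text
Traceback (most recent call last):
  File "h.py", line 28, in rel
    print('t',s['time'],'pos',p.round(1),'F',s['force'].round(1),'w',s['grip_width'].round(1))
                                                                     ^^^^^^^^^^^^^^^^^^^^^
AttributeError: 'float' object has no attribute 'round'
```

```bash
sed -i "s/s\['grip_width'\].round(1)/round(s['grip_width'],1)/" h.py
python3 - <<'E'
from h import *
rel([478,312,222],-0.388)
E
```

```text
t 0.15 pos [ 189.8 -595.   222.1] F [-1.2 -0.4 -0.4] w 88.1
axes x [-0.953 -0.304 -0.   ] y [-0.     0.001 -1.   ] z [ 0.304 -0.953 -0.001]
shift tool axes [-550.1    1.  -776.6]
heading -1.262 yaw about tool y -0.874 or 2.268
shift after yaw [-948.6    1.   -76.4]
```

```bash
python3 -m creep '{"dp":[[-50,0,-36],[-50,0,-36],[-50,0,-36],[-50,0,-36],[-50,0,-36],[-50,0,-36],[-50,0,-36],[0,0,0],[0,0,0],[0,0,0]],"yaw":[0,0,0,0,0,-0.18,-0.18,-0.18,-0.18,-0.154]}' -1
python3 - <<'E'
from h import *
rel([470,300,215],-0.388)
E
```

```text
time: 1.4
position: [437.4, -242.8, 222.5]
tcp_rot: [0.396, -0.396, 0.586, -0.586]
force: [0.4, 0.7, 0.0]
grip_width: 87.9
t 1.4 pos [ 437.4 -242.8  222.5] F [0.4 0.7 0. ] w 87.9
axes x [-0.373 -0.928 -0.   ] y [-0.  0. -1.] z [ 0.928 -0.373 -0.   ]
shift tool axes [-515.8    7.6 -172. ]
heading -0.382 yaw about tool y 0.006 or -3.135
shift after yaw [-514.7    7.6 -175.2]
```

```bash
python3 -m creep '{"dp":[[-57,0,-19],[-57,0,-19],[-57,0,-19],[-57,0,-19],[-57,0,-19],[-57,0,-19],[-57,0,-19],[-57,0,-19],[-57,0,-19],[0,0,0]],"yaw":[0,0,0,0,0,0,0,0,0,0.006]}' -1
python3 - <<'E'
from h import *
f=grab('wrist','w1')
rel([478,312,215],-0.388)
L=np.array([[75,100,16],[75,-100,16],[-75,-100,16],[-75,100,16],[0,45,50],[0,-45,50]],float)
print(proj(f,L@R.from_euler('z',-.388).as_matrix().T+[478,312,0]).round(1))
E
```

```text
time: 2.65
position: [473.1, 300.0, 222.5]
tcp_rot: [0.394, -0.393, 0.588, -0.587]
force: [-0.7, -0.4, -0.2]
grip_width: 87.8
t 2.7 pos [472.6 297.9 222.1] F [-0.6 -1.  -0.6] w 87.8
axes x [-0.381 -0.924  0.001] y [-0.001 -0.    -1.   ] z [ 0.924 -0.381 -0.   ]
shift tool axes [-15.1   7.1  -0.4]
heading -0.391 yaw about tool y -0.003 or 3.138
shift after yaw [-15.1   7.1  -0.4]
[[319.6  76.3]
 [311.2 229.9]
 [203.8 230.2]
 [194.4  76.5]
 [257.1 125.3]
 [257.3 200.3]]
```

View pics/w1.png

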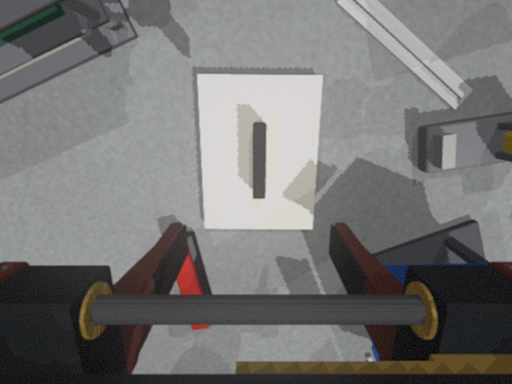

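```bash
python3 - <<'E'
from h import *
f=load('w1'); 
im=f['img']; g=cv2.resize(im[60:240,180:340],None,fx=4,fy=3.3,interpolation=cv2.INTER_CUBIC)
cv2.imwrite('pics/w1z.png',g)
# plate by threshold
m=(cv2.cvtColor(im,cv2.COLOR_BGR2GRAY)>150).astype(np.uint8)
L=np.array([[75,100,16],[75,-100,16],[-75,-100,16],[-75,100,16],[0,45,50],[0,-45,50]],float)
obs=np.array([[322,74.5],[313,229],[205,229],[197.3,74],[260,122.5],[259,198.5]])
fl=lambda v:(proj(f,L@R.from_euler('z',v[2]).as_matrix().T+[v[0],v[1],0])-obs).ravel()
q=least_squares(fl,[478,312,-.388]);print(q.x.round(3),q.fun.round(1))
E
```

```text
[ 4.81372e+02  3.13171e+02 -3.94000e-01] [ 0.5  0.  -0.2 -0.4  0.2 -0.6 -0.4  0.  -0.3  0.7  0.3  0. ]
```

View pics/w1z.png

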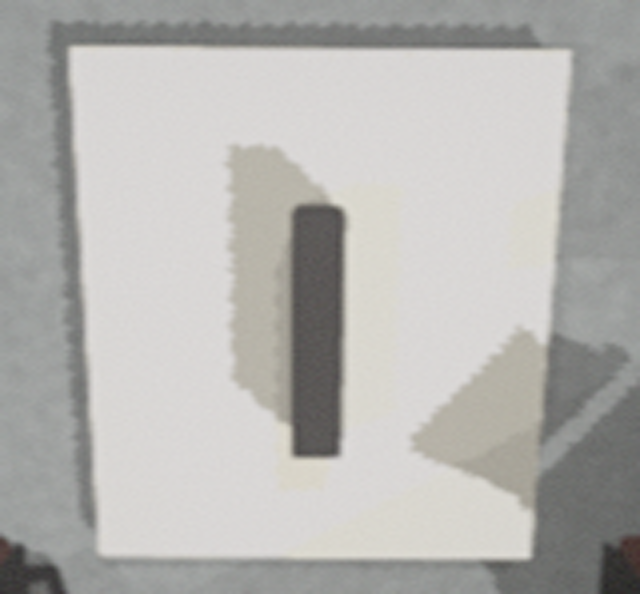

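```bash
python3 - <<'E'
from h import *
f=load('w1');s,p,M=tool();E=f['extrinsics'];C=-E[:3,:3].T@E[:3,3]
print('cam in tool',(M.T@(C-p)).round(1),'look dir tool',(M.T@(-E[2,:3])).round(3),'right',(M.T@E[0,:3]).round(3),'up',(M.T@E[1,:3]).round(3))
# where want camera: above box mouth centre (591,12)
rel([640,12,300],0.0)
E
```

```text
cam in tool [ -81.8 -164.3    0. ] look dir tool [0.286 0.958 0.002] right [-0.001 -0.002  1.   ] up [-0.958  0.286 -0.   ]
t 2.7 pos [472.6 297.9 222.1] F [-0.6 -1.  -0.6] w 87.8
axes x [-0.381 -0.924  0.001] y [-0.001 -0.    -1.   ] z [ 0.924 -0.381 -0.   ]
shift tool axes [200.5 -77.8 263.7]
heading -0.391 yaw about tool y -0.391 or 2.75
shift after yaw [285.9 -77.8 167.3]
```

```bash
python3 -m creep '{"dp":[[0,-26,0],[0,-26,0],[0,-26,0],[53,0,23],[53,0,23],[53,0,23],[53,0,23],[53,0,23],[0,0,0]],"yaw":[-0.13,-0.13,-0.131,0,0,0,0,0,0]}' -1
python3 - <<'E'
from h import *
f=grab('wrist','w2'); rel([600,30,300],0.0)
g=cv2.resize(f['img'],None,fx=1.5625,fy=1.5625,interpolation=cv2.INTER_CUBIC);cv2.imwrite('pics/w2z.png',g)
E
```

```text
time: 3.82
position: [587.5, 26.3, 300.3]
tcp_rot: [-0.497, 0.498, -0.502, 0.502]
force: [-0.7, 0.3, 0.8]
grip_width: 87.6
t 3.875 pos [586.8  28.3 300.2] F [-0.6  0.5 -0. ] w 87.6
axes x [-0.008 -1.     0.   ] y [-0.001  0.    -1.   ] z [ 1.    -0.008 -0.001]
shift tool axes [-1.8  0.2 13.2]
heading -0.008 yaw about tool y -0.008 or 3.134
shift after yaw [-1.7  0.2 13.2]
```

View pics/w2z.png

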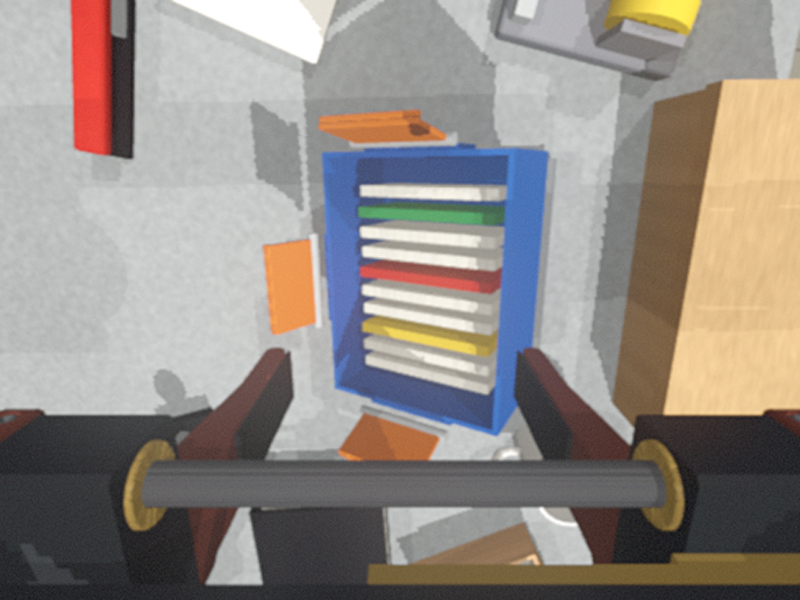

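```bash
python3 - <<'E'
from h import *
im=load('w2')['img']
g=cv2.resize(im[85:285,160:360],None,fx=4,fy=3,interpolation=cv2.INTER_CUBIC);cv2.imwrite('pics/w2y.png',g)
E
```

```text
(no output)
```

View pics/w2y.png

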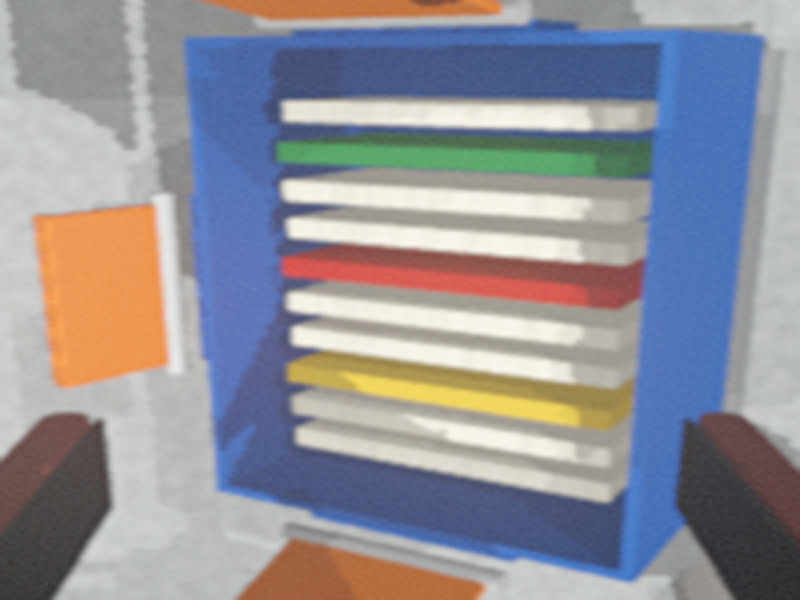

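```bash
cat > fit2.py <<'E'
from h import *
B=np.array([[-75,100,85],[75,100,85],[75,-100,85],[-75,-100,85],[71,96,85],[71,-96,85]],float)
f2=load('w2'); o2=uncrop([(186,38),(681,31),(637,580),(217,491),(660,45),(622,566)],4,3,160,85)
ft,fs=load('top0'),load('side0')
tb=uncrop([(432,263),(422,77),(700,77),(693,263)],4,4,100,140)
sb=uncrop([(303,247),(162,150),(308,30),(438,122)],4,3,165,140)
def pts(v,P): return P@binR(v[3]).T+v[:3]
def fun(v,w=(1,1,1)): return np.r_[w[0]*(proj(f2,pts(v,B))-o2).ravel(),w[1]*(proj(ft,pts(v,B[:4]))-tb).ravel(), w[2]*(proj(fs,pts(v,B[:4]))-sb).ravel()]
for w in [(1,0,0),(1,.5,.5),(1,1,1),(0,1,1),(1,1,0),(1,0,.7)]:
    r=least_squares(lambda v:fun(v,w),[634,12,54,0.0]); print(w,r.x.round(3)); print('  ',r.fun.round(1))
E
python3 fit2.py
```

```text
(1, 0, 0) [ 6.34549e+02  1.44320e+01  6.40760e+01 -3.00000e-03]
   [ 0.1  0.3 -0.5 -0.2 -0.6  0.1  0.8 -0.5  0.4 -0.4 -0.1  0.7 -0.   0.
 -0.  -0.  -0.  -0.   0.   0.  -0.  -0.  -0.  -0.  -0.  -0.   0.  -0. ]
(1, 0.5, 0.5) [ 6.3452e+02  1.4339e+01  6.3571e+01 -3.0000e-03]
   [ 0.2  0.4 -0.6 -0.1 -0.8 -0.1  0.8 -0.6  0.3 -0.3 -0.2  0.6 -0.4  0.1
 -0.5 -0.2  0.  -0.3  0.1  0.  -0.2 -0.1 -1.1 -0.9 -0.5 -1.2  0.2 -0.6]
(1, 1, 1) [ 6.34456e+02  1.41050e+01  6.23260e+01 -3.00000e-03]
   [ 0.3  0.6 -1.   0.2 -1.1 -0.5  0.9 -0.9 -0.1  0.  -0.5  0.1 -0.8  0.3
 -0.9 -0.4  0.1 -0.5  0.2  0.1 -0.3  0.1 -2.  -1.6 -0.9 -2.2  0.4 -0.9]
(0, 1, 1) [ 6.34436e+02  1.24410e+01  5.45150e+01 -2.00000e-03]
   [ 0.   0.  -0.   0.  -0.  -0.   0.  -0.  -0.   0.  -0.  -0.   0.1  0.4
  0.   0.2  0.4  0.   0.6  0.2  0.1  1.2 -1.4 -0.3 -0.6 -0.8  0.6  0.3]
(1, 1, 0) [ 6.34537e+02  1.42530e+01  6.37130e+01 -3.00000e-03]
   [ 0.2  0.5 -0.6  0.  -0.7  0.   0.8 -0.5  0.3 -0.2 -0.1  0.7 -0.9  0.2
 -1.  -0.5  0.  -0.6  0.2  0.  -0.  -0.  -0.  -0.  -0.  -0.   0.  -0. ]
(1, 0, 0.7) [ 6.34495e+02  1.43440e+01  6.32990e+01 -3.00000e-03]
   [ 0.2  0.4 -0.7 -0.1 -0.8 -0.2  0.9 -0.7  0.2 -0.3 -0.2  0.4 -0.   0.
 -0.  -0.   0.  -0.   0.   0.  -0.3 -0.  -1.5 -1.2 -0.7 -1.7  0.3 -0.8]
```

```bash
python3 -m creep '{"dp":[[50,0,0],[50,0,0],[0,0,0]],"yaw":[0,0,0]}' -1
python3 - <<'E'
from h import *
f=grab('wrist','w3'); rel([600,30,300],0.0)
g=cv2.resize(f['img'][20:220,160:360],None,fx=4,fy=3,interpolation=cv2.INTER_CUBIC);cv2.imwrite('pics/w3z.png',g)
E
```

```text
time: 4.25
position: [586.0, -70.6, 300.5]
tcp_rot: [0.498, -0.499, 0.502, -0.501]
force: [0.2, 1.0, 0.3]
grip_width: 87.6
t 4.3 pos [586.2 -69.1 300.5] F [-0.8 -0.1  0.3] w 87.8
axes x [-0.005 -1.    -0.001] y [-0.001  0.001 -1.   ] z [ 1.    -0.005 -0.001]
shift tool axes [-99.2   0.6  13.4]
heading -0.005 yaw about tool y -0.005 or 3.137
shift after yaw [-99.1   0.6  13.8]
```

View pics/w3z.png

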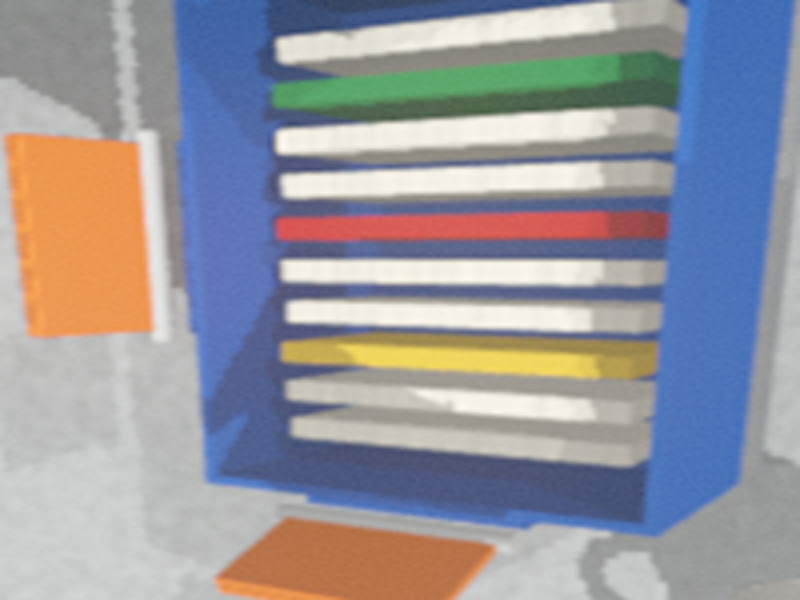

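```bash
python3 - <<'E'
from h import *
g=cv2.resize(load('w3')['img'][0:200,160:360],None,fx=4,fy=3,interpolation=cv2.INTER_CUBIC);cv2.imwrite('pics/w3y.png',g)
E
```

```text
(no output)
```

View pics/w3y.png

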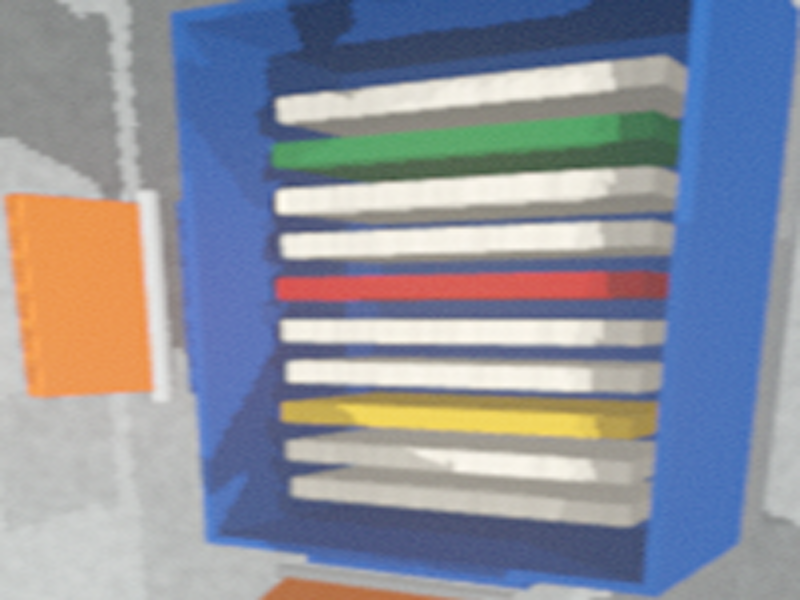

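```bash
cat >> fit2.py <<'E'
print('---')
f3=load('w3'); B3=np.array([[-75,100,85],[-75,-100,85],[75,-100,85],[71,-96,85],[75,-100,0]],float)
o3=uncrop([(172,13),(208,543),(658,594),(643,580),(742,543)],4,3,160,0)
def fun2(v,w): return np.r_[fun(v,w[:3]),w[3]*(proj(f3,pts(v,B3))-o3).ravel()]
for w in [(1,0,0,1),(0,0,0,1),(1,.3,.3,1)]:
    r=least_squares(lambda v:fun2(v,w),[634,12,54,0.0]); print(w,r.x.round(3)); print('  ',r.fun.round(1))
    seat=pts(r.x,np.array([[0,0,75.]]));print('seat',seat.round(1))
E
python3 fit2.py | sed -n '/---/,$p'
```

```text
---
(1, 0, 0, 1) [ 6.34465e+02  1.48120e+01  6.45730e+01 -3.00000e-03]
   [-0.  -0.1 -0.4 -0.6 -0.6  0.   0.7 -0.6  0.5 -0.8 -0.1  0.7 -0.   0.
 -0.  -0.  -0.  -0.   0.   0.  -0.  -0.  -0.  -0.  -0.  -0.   0.  -0.
  0.1  0.7  0.1 -0.1  0.1  0.3  0.4  0.8 -0.6 -0.3]
seat [[597.   14.9 129.5]]
(0, 0, 0, 1) [ 6.34421e+02  1.52320e+01  6.50590e+01 -3.00000e-03]
   [-0.  -0.  -0.  -0.  -0.  -0.   0.  -0.   0.  -0.  -0.   0.  -0.   0.
 -0.  -0.  -0.  -0.  -0.   0.  -0.  -0.  -0.  -0.  -0.  -0.   0.  -0.
 -0.1  0.1 -0.  -0.4  0.1  0.1  0.4  0.6 -0.6 -0.5]
seat [[596.9  15.4 130. ]]
(1, 0.3, 0.3, 1) [ 6.34457e+02  1.47930e+01  6.44590e+01 -3.00000e-03]
   [-0.  -0.  -0.4 -0.6 -0.7 -0.   0.7 -0.6  0.5 -0.8 -0.1  0.7 -0.3  0.1
 -0.4 -0.2 -0.  -0.2  0.   0.  -0.1 -0.  -0.7 -0.6 -0.3 -0.8  0.1 -0.4
  0.1  0.7  0.1 -0.2  0.   0.3  0.3  0.8 -0.7 -0.3]
seat [[597.   14.9 129.4]]
```

```bash
python3 -m creep '{"dp":[[-54.5,0,-15],[-54.5,0,-15],[-54.5,0,-15],[-54.5,0,-15],[-54.5,0,-15],[-54.5,0,-15],[-54.5,0,-15],[0,50,0],[0,50,0],[0,50,0]],"yaw":[0,0,0,0,0,0,0,0.13,0.13,0.129]}' -1
python3 - <<'E'
from h import *
rel([480.8,313,30],-0.393)
E
```

```text
time: 5.55
position: [481.4, 314.6, 149.6]
tcp_rot: [0.393, -0.392, 0.588, -0.588]
force: [-0.7, -0.2, -0.5]
grip_width: 88.3
t 5.55 pos [481.4 314.6 149.6] F [-0.7 -0.2 -0.5] w 88.3
axes x [-0.384 -0.923 -0.001] y [ 0.     0.001 -1.   ] z [ 0.923 -0.384 -0.   ]
shift tool axes [1.700e+00 1.196e+02 1.000e-01]
heading -0.394 yaw about tool y -0.001 or 3.141
shift after yaw [1.700e+00 1.196e+02 1.000e-01]
```

```bash
python3 -m creep '{"dp":[[1.5,60,0],[0,45,0],[0,14,0],[0,0,0]],"yaw":[0,0,0,0]}' -1
python3 -m creep '{"dp":[[0,0,0],[0,0,0],[0,0,0],[0,0,0],[0,0,0],[0,0,0]],"yaw":[0,0,0,0,0,0]}' 1
```

```text
time: 6.05
position: [481.9, 312.1, 31.7]
tcp_rot: [0.393, -0.394, 0.588, -0.588]
force: [0.2, 0.6, -0.2]
grip_width: 88.2
time: 6.8
position: [482.7, 311.4, 31.7]
tcp_rot: [-0.393, 0.393, -0.588, 0.588]
force: [-0.8, -0.4, -0.2]
grip_width: 31.2
```

```bash
python3 -m creep '{"dp":[[0,0,0],[0,0,0],[0,0,0]],"yaw":[0,0,0]}' 1
python3 -m creep '{"dp":[[0,-10,0],[0,-20,0],[0,-30,0],[0,-50,0],[0,-50,0],[0,-40,0]],"yaw":[0,0,0,-0.13,-0.13,-0.13]}' 1
python3 - <<'E'
from h import *
f=grab('wrist','w4'); rel([600,14.9,260],-0.003)
E
```

```text
time: 7.18
position: [482.3, 311.4, 31.6]
tcp_rot: [0.393, -0.393, 0.588, -0.588]
force: [-3.0, -0.0, 0.8]
grip_width: 15.6
time: 7.92
position: [483.1, 311.5, 235.4]
tcp_rot: [0.502, -0.499, 0.499, -0.5]
force: [-0.5, 0.2, -3.2]
grip_width: 15.9
t 7.975 pos [485.3 313.  240.5] F [1.6 0.5 0.7] w 15.9
axes x [ 0.008 -1.    -0.005] y [ 0.009  0.005 -1.   ] z [1.    0.008 0.009]
shift tool axes [298.8 -20.  112.6]
heading 0.008 yaw about tool y 0.011 or -3.131
shift after yaw [297.6 -20.  115.8]
```

View pics/w4.png

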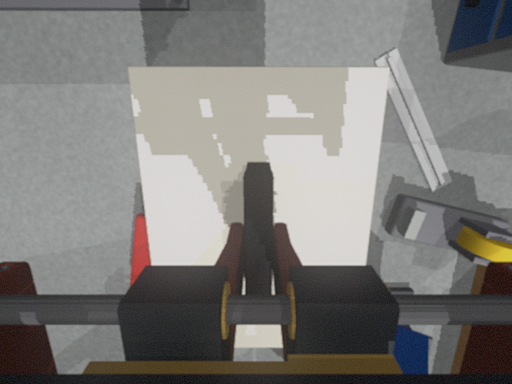

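```bash
python3 - <<'E'
from h import *
f=load('w4'); im=f['img']
cv2.imwrite('pics/w4z.png',cv2.resize(im[55:175,115:405],None,fx=2.75,fy=4,interpolation=cv2.INTER_CUBIC))
s,p,M=tool()
# lid axes in tool frame: lid x=tool z, lid y=-tool x, lid z=-tool y
A=np.c_[[0,0,1],[-1,0,0],[0,-1,0]].astype(float)
L=np.array([[-75,100,16],[75,100,16],[-8,45,50],[8,45,50]],float)
for obs in [np.array([[131,67],[389.5,67],[245.5,162.5],[271.5,162.5]])]:
  def fl(v):
    X=L@(R.from_euler('zx',[v[3],v[4]]).as_matrix()).T@A.T+[v[0],v[1],v[2]]
    return np.r_[(proj(f,X@M.T+p)-obs).ravel(),(v[4])*20]
  q=least_squares(fl,[0,31,0,0,0]);print(q.x.round(3),q.fun.round(2))
E
```

```text
[ 1.3740e+00  2.5625e+01 -8.6100e-01 -9.0000e-03 -1.4800e-01] [ 0.67 -1.23 -1.64 -0.62 -2.68  0.72  3.5   0.85 -2.95]
```

View pics/w4z.png

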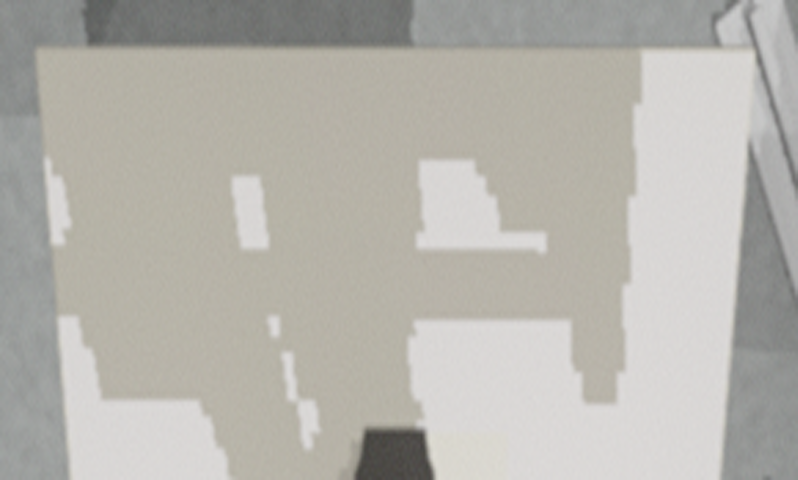

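```bash
python3 -m creep '{"dp":[[25,-10,5],[50,-10,14],[50,-10,14],[50,-5,14],[50,0,14],[45,0,10],[28,0,5],[0,0,0],[0,0,0]],"yaw":[0,0,0,0,0,0,0,0,0]}' 1
python3 - <<'E'
from h import *
f=grab('wrist','w5'); fs=grab('side','s5'); rel([583.5,14.9,200],-0.003)
cv2.imwrite('pics/w5z.png',cv2.resize(f['img'][55:175,115:405],None,fx=2.75,fy=4,interpolation=cv2.INTER_CUBIC))
cv2.imwrite('pics/s5z.png',cv2.resize(fs['img'][100:300,150:350],None,fx=4,fy=3,interpolation=cv2.INTER_CUBIC))
E
```

```text
time: 9.1
position: [557.8, 13.7, 266.9]
tcp_rot: [0.499, -0.499, 0.501, -0.501]
force: [0.1, 0.3, -3.3]
grip_width: 15.6
t 9.2 pos [557.8  14.3 266.8] F [ 0.9  0.  -2.3] w 16.2
axes x [-0.001 -1.    -0.   ] y [ 0.  0. -1.] z [ 1.    -0.001  0.   ]
shift tool axes [-0.6 66.9 25.7]
heading -0.001 yaw about tool y 0.002 or -3.14
shift after yaw [-0.7 66.9 25.7]
```

View pics/w5z.png

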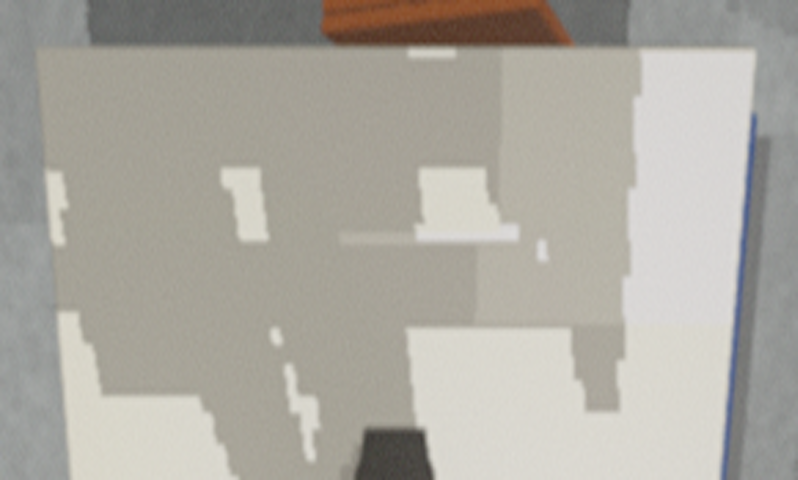

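View pics/s5z.png

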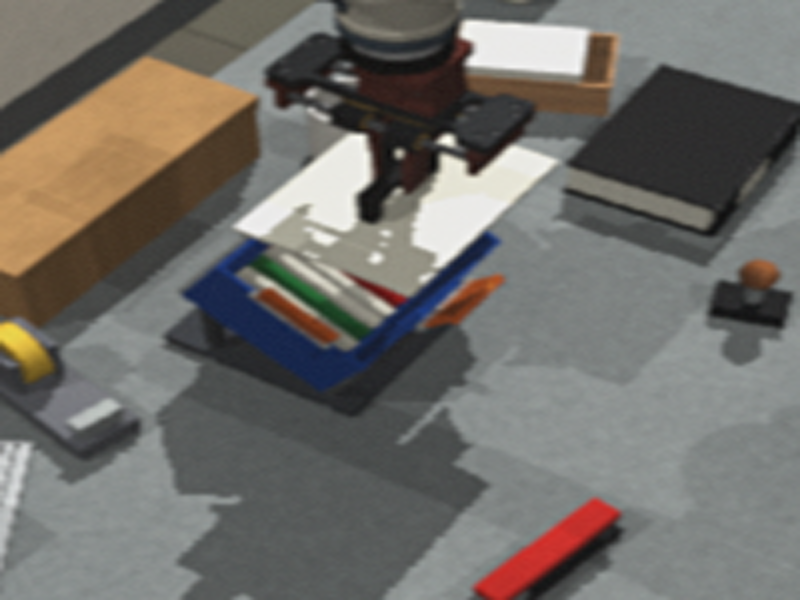

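```bash
cat > lidfit.py <<'E'
from h import *
def lidfit(f,p,M,L,obs,th0=0,prior=20):
  A=np.c_[[0,0,1],[-1,0,0],[0,-1,0]].astype(float)
  def fl(v):
    X=L@(R.from_euler('zx',[v[3],v[4]]).as_matrix()).T@A.T+[v[0],v[1],v[2]]
    return np.r_[(proj(f,X@M.T+p)-obs).ravel(),(v[4])*prior,(v[1]-30)*.3]
  q=least_squares(fl,[0,31,0,0,0]);print('tool x,y,z, yaw, tiltx',q.x.round(3),q.fun.round(2)); return q.x
E
python3 - <<'E'
from lidfit import *
f=load('w5');s,p,M=tool()
L=np.array([[-75,100,16],[75,100,16],[-8,45,50],[8,45,50]],float)
obs=uncrop([(37,47),(756,49),(362,428),(426,428)],2.75,4,115,55)
for pr in (20,200,2000): lidfit(f,p,M,L,obs,prior=pr)
E
```

```text
tool x,y,z, yaw, tiltx [-2.9900e-01  2.2207e+01  9.0300e-01 -6.0000e-03 -1.2600e-01] [ 2.04 -2.03 -2.88 -1.53 -4.    1.42  4.72  1.53 -2.52 -2.34]
tool x,y,z, yaw, tiltx [-2.9420e+00  3.5973e+01  9.4400e-01 -6.0000e-03 -9.0000e-03] [ 3.08 -4.45 -3.96 -3.98 -3.07  3.78  3.86  3.87 -1.71  1.79]
tool x,y,z, yaw, tiltx [-3.1660e+00  3.6932e+01  9.4700e-01 -5.0000e-03 -0.0000e+00] [ 3.14 -4.59 -4.02 -4.13 -3.01  3.93  3.8   4.02 -0.18  2.08]
```

```bash
python3 - <<'E'
from lidfit import *
f=load('w5');s,p,M=tool()
for w in (7,8):
  L=np.array([[-75,100,16],[75,100,16],[-w,45,16],[w,45,16]],float)
  obs=uncrop([(37,47),(756,49),(362,428),(426,428)],2.75,4,115,55)
  for pr in (20,2000): lidfit(f,p,M,L,obs,prior=pr)
print(s['position'],s['moment'])
E
```

```text
tool x,y,z, yaw, tiltx [ 8.3000e-02  2.9988e+01  1.0100e+00 -5.0000e-03 -1.1000e-02] [-0.41 -0.15 -0.28  0.23  0.84 -0.07 -0.08 -0.01 -0.22 -0.  ]
tool x,y,z, yaw, tiltx [-3.7000e-02  3.0925e+01  1.0130e+00 -5.0000e-03 -0.0000e+00] [-0.51 -0.09 -0.19  0.29  0.87 -0.13 -0.11 -0.07 -0.01  0.28]
tool x,y,z, yaw, tiltx [ 1.4000e-02  3.0691e+01  1.0120e+00 -5.0000e-03 -4.0000e-03] [-0.36 -0.08 -0.33  0.3  -0.73 -0.15  1.49 -0.08 -0.09  0.21]
tool x,y,z, yaw, tiltx [-3.400e-02  3.106e+01  1.013e+00 -5.000e-03 -0.000e+00] [-0.4  -0.06 -0.29  0.32 -0.72 -0.17  1.47 -0.1  -0.    0.32]
[557.77882936  14.29455201 266.84906845] [ 0.0409954  -0.20681515  0.01737923]
```

```bash
python3 -m creep '{"dp":[[-0.5,20,8],[0,25,9],[0,15,8],[0,0,0],[0,0,0]],"yaw":[0,0,0,0,0]}' 1
python3 - <<'E'
from h import *
fs=grab('side','s6'); rel([582.5,14.9,196.5],-0.003)
cv2.imwrite('pics/s6z.png',cv2.resize(fs['img'][100:250,160:310],None,fx=5,fy=4,interpolation=cv2.INTER_CUBIC))
E
```

```text
time: 9.82
position: [583.3, 13.9, 206.9]
tcp_rot: [-0.5, 0.499, -0.5, 0.501]
force: [0.1, -0.7, -1.9]
grip_width: 15.8
t 9.875 pos [583.4  13.8 207.3] F [-0.3  0.7 -1.3] w 15.7
axes x [-0.002 -1.    -0.   ] y [ 0.001  0.    -1.   ] z [ 1.    -0.002  0.001]
shift tool axes [-1.1 10.8 -0.9]
heading -0.002 yaw about tool y 0.001 or -3.141
shift after yaw [-1.1 10.8 -0.9]
```

View pics/s6z.png

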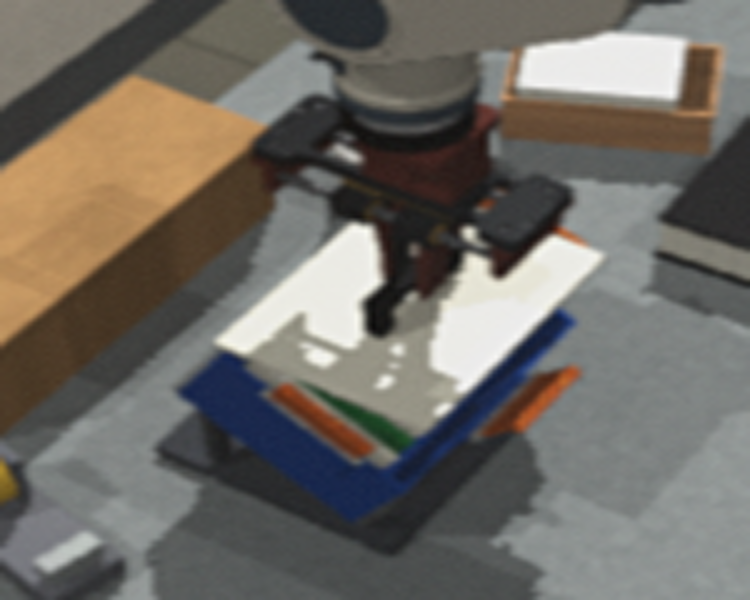

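```bash
python3 -m creep '{"dp":[[-0.7,4,-0.5],[0,4,0],[0,2,0],[0,0,0]],"yaw":[0,0,0,0]}' 1
python3 -m creep '{"dp":[[0,2,0],[0,2,0],[0,0,0]],"yaw":[0,0,0]}' 1
```

```text
time: 10.38
position: [582.3, 14.4, 197.0]
tcp_rot: [0.499, -0.5, 0.501, -0.5]
force: [-2.4, 0.1, 1.6]
grip_width: 15.7
time: 10.75
position: [581.8, 14.5, 193.2]
tcp_rot: [0.499, -0.5, 0.501, -0.5]
force: [-7.1, 0.1, 8.1]
grip_width: 16.0
```

```bash
python3 -m creep '{"dp":[[0,1,-2],[0,2,-1],[0,2,-1],[0,0,0]],"yaw":[0,0,0,0]}' 1
python3 - <<'E'
from h import *
fs=grab('side','s7'); rel([582.5,14.9,196.5],-0.003)
cv2.imwrite('pics/s7z.png',cv2.resize(fs['img'][100:250,160:310],None,fx=5,fy=4,interpolation=cv2.INTER_CUBIC))
print(env.state()['moment'])
E
```

```text
time: 11.25
position: [580.4, 14.5, 189.0]
tcp_rot: [-0.501, 0.498, -0.499, 0.502]
force: [-1.1, 0.8, 6.1]
grip_width: 16.5
t 11.3 pos [580.4  14.5 189.1] F [-1.1  0.1  5.6] w 16.5
axes x [-0.002 -1.    -0.   ] y [ 0.005  0.    -1.   ] z [ 1.    -0.002  0.005]
shift tool axes [-0.4 -7.4  2.2]
heading -0.002 yaw about tool y 0.001 or -3.141
shift after yaw [-0.4 -7.4  2.2]
[-0.0027036  -0.49130388 -0.00086268]
```

View pics/s7z.png

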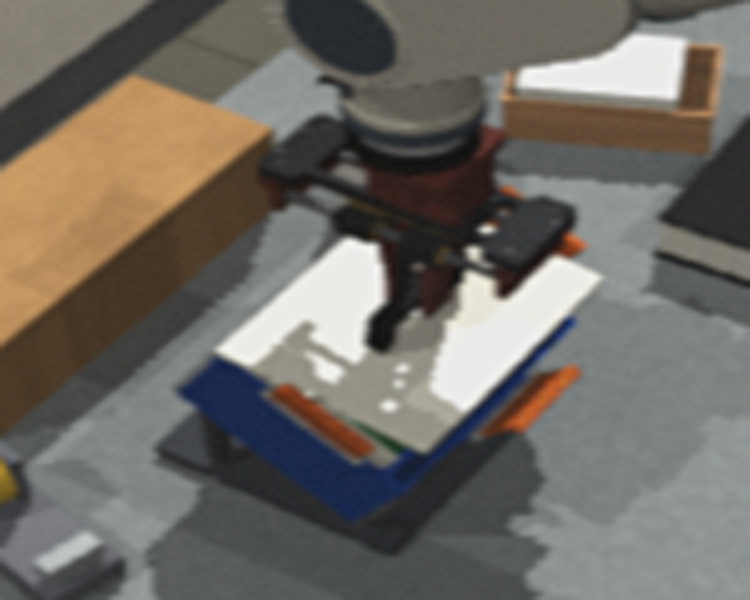

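```bash
python3 -m creep '{"dp":[[0,2,-1.2],[0,2,-0.7],[0,2,-0.7],[0,2,-0.6],[0,0,0]],"yaw":[0,0,0,0,0]}' 1
python3 -m creep '{"dp":[[0,2,-0.4],[0,2,-0.3],[0,2,-0.2],[0,2,-0.2],[0,0,0]],"yaw":[0,0,0,0,0]}' 1
python3 - <<'E'
from h import *
fs=grab('side','s8'); rel([582.5,14.9,196.5],-0.003)
cv2.imwrite('pics/s8z.png',cv2.resize(fs['img'][100:250,160:310],None,fx=5,fy=4,interpolation=cv2.INTER_CUBIC))
print(env.state()['moment'])
E
```

```text
time: 11.92
position: [577.9, 14.5, 181.1]
tcp_rot: [-0.501, 0.498, -0.499, 0.502]
force: [2.9, 0.4, 4.9]
grip_width: 17.0
time: 12.55
position: [574.9, 14.4, 172.0]
tcp_rot: [-0.5, 0.499, -0.5, 0.501]
force: [2.5, 0.2, 4.5]
grip_width: 17.8
t 12.6 pos [574.8  14.4 172. ] F [2.2 0.3 4.9] w 18.0
axes x [-0.002 -1.     0.   ] y [ 0.001 -0.    -1.   ] z [ 1.    -0.002  0.001]
shift tool axes [ -0.5 -24.5   7.7]
heading -0.002 yaw about tool y 0.001 or -3.141
shift after yaw [ -0.5 -24.5   7.7]
[-0.04532377 -1.02155046  0.0531636 ]
```

View pics/s8z.png

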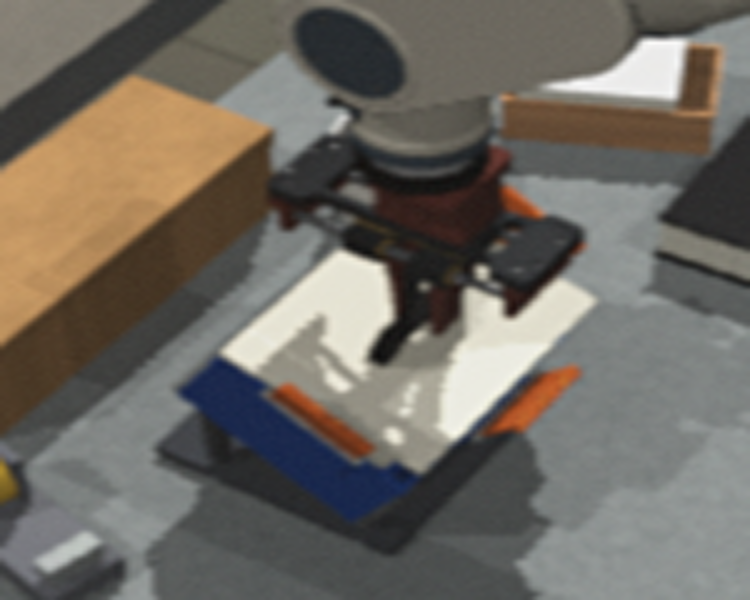

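```bash
python3 -m creep '{"dp":[[0,2,0],[0,2,0],[0,2,0],[0,2,0],[0,0,0]],"yaw":[0,0,0,0,0]}' 1
python3 -m creep '{"dp":[[0,1.5,0],[0,1.5,0],[0,1.5,0],[0,0,0]],"yaw":[0,0,0,0]}' 1
python3 - <<'E'
from h import *
fs=grab('side','s9'); rel([574.5,14.9,154.7],-0.003)
cv2.imwrite('pics/s9z.png',cv2.resize(fs['img'][100:250,160:310],None,fx=5,fy=4,interpolation=cv2.INTER_CUBIC))
print(env.state()['moment'])
E
```

```text
time: 13.22
position: [573.7, 14.5, 163.2]
tcp_rot: [0.499, -0.5, 0.501, -0.5]
force: [0.8, 0.5, 3.4]
grip_width: 18.1
time: 13.72
position: [573.8, 14.4, 158.9]
tcp_rot: [0.499, -0.5, 0.501, -0.5]
force: [-1.5, -0.8, 4.2]
grip_width: 18.8
t 13.775 pos [573.8  14.5 158.9] F [-1.5 -0.2  4.4] w 18.3
axes x [-0.002 -1.    -0.   ] y [-0.001  0.    -1.   ] z [ 1.    -0.002 -0.001]
shift tool axes [-0.4  4.2  0.7]
heading -0.002 yaw about tool y 0.001 or -3.141
shift after yaw [-0.4  4.2  0.7]
[-0.00956528 -0.31960154 -0.03068197]
```

View pics/s9z.png

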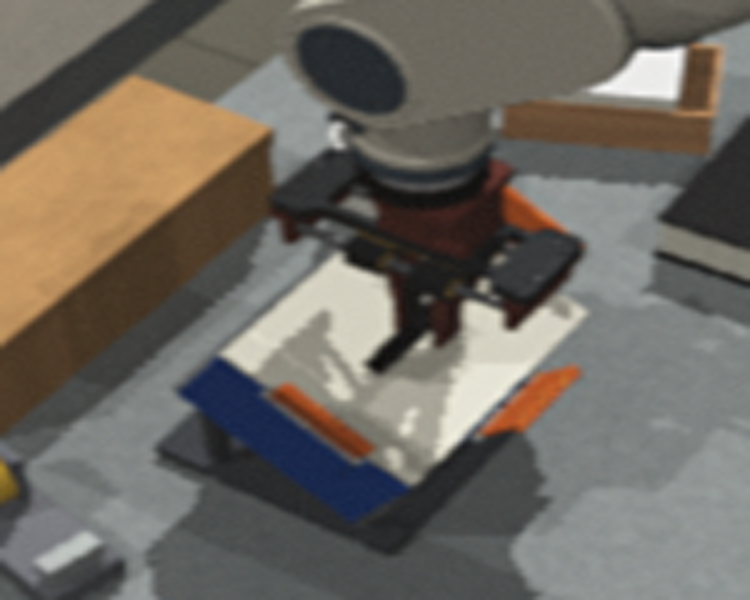

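```bash
python3 -m creep '{"dp":[[0,1.5,0],[0,1.5,0],[0,0,0]],"yaw":[0,0,0]}' 1
python3 -m creep '{"dp":[[0,1.5,0],[0,0,0]],"yaw":[0,0]}' 1
python3 - <<'E'
from h import *
fs=grab('side','s10'); fw=grab('wrist','w10');rel([574.5,14.9,154.7],-0.003)
cv2.imwrite('pics/s10z.png',cv2.resize(fs['img'][130:230,180:300],None,fx=6,fy=6,interpolation=cv2.INTER_CUBIC))
print(env.state()['moment'])
E
```

```text
time: 14.15
position: [573.9, 14.5, 156.0]
tcp_rot: [0.499, -0.5, 0.501, -0.5]
force: [-2.6, -0.0, 5.0]
grip_width: 18.9
time: 14.4
position: [574.0, 14.5, 154.4]
tcp_rot: [0.499, -0.5, 0.501, -0.5]
force: [-2.1, -0.1, 3.7]
grip_width: 18.8
t 14.5 pos [574.   14.5 154.5] F [-1.9  0.3  4.1] w 18.6
axes x [-0.002 -1.    -0.   ] y [-0.001  0.    -1.   ] z [ 1.    -0.002 -0.001]
shift tool axes [-0.4 -0.2  0.5]
heading -0.002 yaw about tool y 0.001 or -3.141
shift after yaw [-0.4 -0.2  0.5]
[-0.04327019 -0.08899411  0.02256695]
```

View pics/s10z.png

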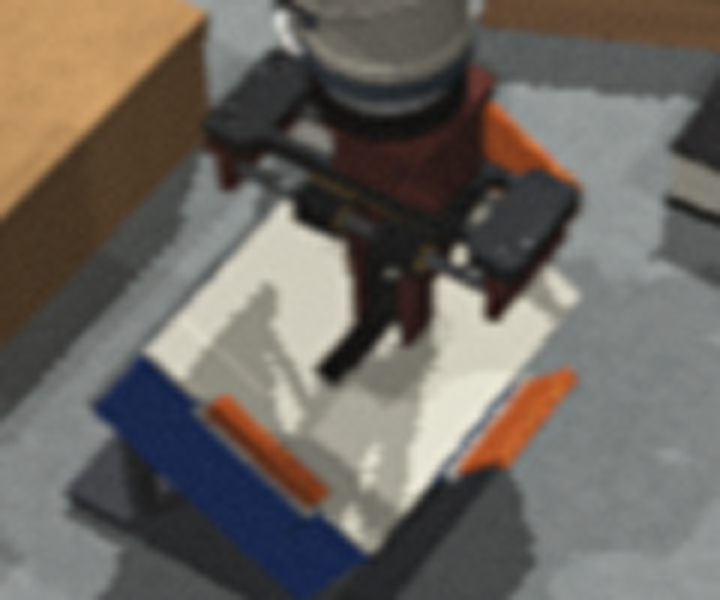

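View pics/w10.png

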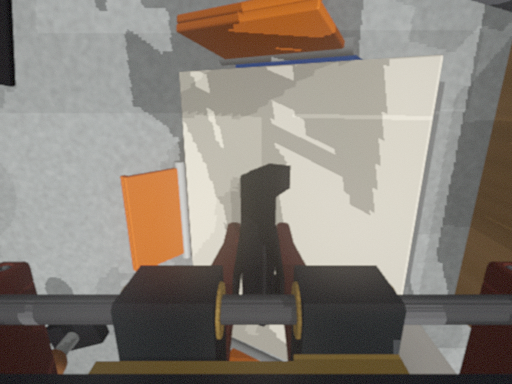

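```bash
python3 - <<'E'
from h import *
f=load('w10'); bp=np.array([634.465,14.81,64.57]);Rb=binR(-.003)
for dz in (0,5,10):
    P=np.array([[-75,100,91+dz],[75,100,91+dz],[-7,45,91+dz],[7,45,91+dz]]);print(dz,proj(f,P@Rb.T+bp).round(1).tolist())
P=np.array([[-75,100,91+15],[75,100,91]]);print(proj(f,P@Rb.T+bp).round(1).tolist())
cv2.imwrite('pics/w10z.png',cv2.resize(f['img'][40:120,160:460],None,fx=2.6,fy=5,interpolation=cv2.INTER_CUBIC))
E
```

```text
0 [[183.6, 73.0], [439.3, 55.0], [270.7, 161.8], [291.3, 164.0]]
5 [[178.2, 72.3], [439.6, 53.3], [266.9, 163.1], [287.8, 165.4]]
10 [[172.7, 71.6], [439.9, 51.4], [262.9, 164.5], [284.2, 166.9]]
[[166.9, 70.9], [439.3, 55.0]]
```

View pics/w10z.png

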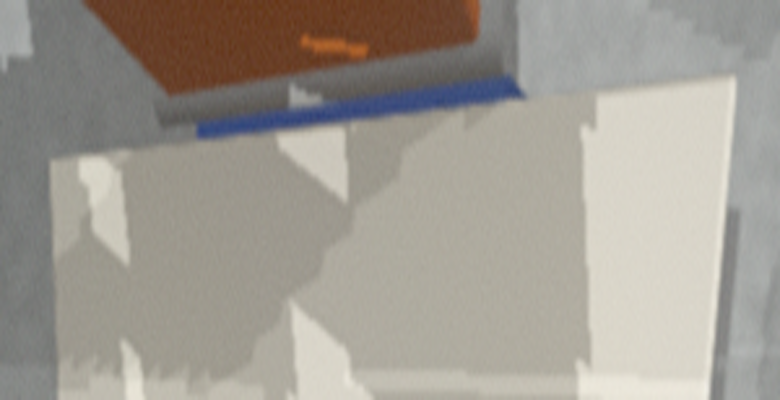

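```bash
python3 -m creep '{"dp":[[0,1.5,0.5],[0,1.5,0.5],[0,0,0]],"yaw":[0,0,0]}' 1
python3 -m creep '{"dp":[[0,1.5,0.5],[0,1.5,0.5],[0,0,0]],"yaw":[0,0,0]}' 1
python3 - <<'E'
from h import *
fw=grab('wrist','w11');rel([574.5,14.9,154.7],-0.003)
cv2.imwrite('pics/w11z.png',cv2.resize(fw['img'][40:240,120:460],None,fx=2.35,fy=3,interpolation=cv2.INTER_CUBIC))
E
```

```text
time: 14.88
position: [574.2, 14.4, 151.6]
tcp_rot: [0.499, -0.5, 0.501, -0.5]
force: [-5.6, -0.4, 6.4]
grip_width: 18.4
time: 15.25
position: [574.3, 14.4, 151.1]
tcp_rot: [0.499, -0.501, 0.501, -0.5]
force: [-17.3, -0.4, 32.2]
grip_width: 18.9
t 15.3 pos [574.3  14.5 151. ] F [-17.6   0.2  31.9] w 18.9
axes x [-0.002 -1.     0.   ] y [-0.004 -0.    -1.   ] z [ 1.    -0.002 -0.004]
shift tool axes [-0.4 -3.7  0.2]
heading -0.002 yaw about tool y 0.001 or -3.141
shift after yaw [-0.4 -3.7  0.2]
```

View pics/w11z.png

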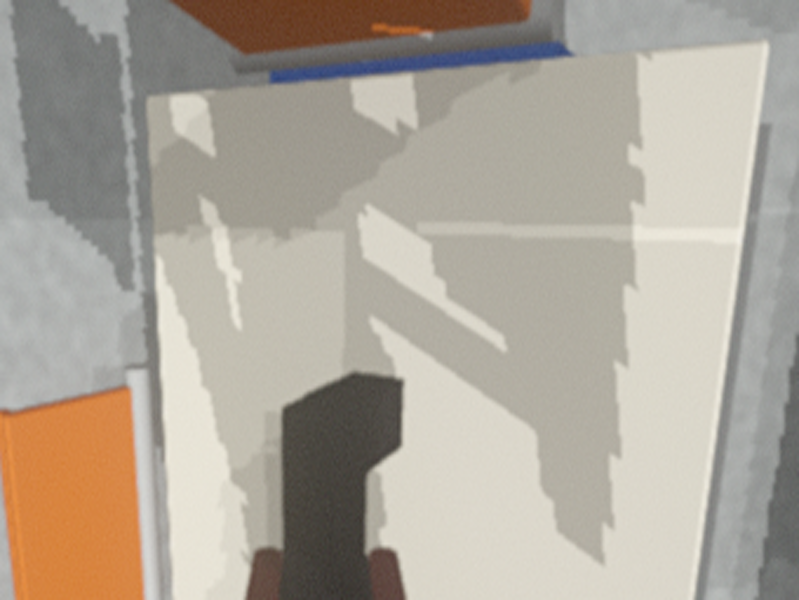

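```bash
python3 - <<'E'
from h import *
f=load('w11'); bp=np.array([634.465,14.81,64.57]);Rb=binR(-.003)
obs=uncrop([(147,97),(768,41),(354,372),(403,379)],2.35,3,120,40); print(obs.round(1).tolist())
for dz in (0,5):
    P=np.array([[-75,100,91+dz],[75,100,91+dz],[-7,45,91+dz],[7,45,91+dz]]);print(dz,proj(f,P@Rb.T+bp).round(1).tolist())
P=np.array([[-75,100,91],[75,100,91],[-7,45,91],[7,45,91]])
def fun(v): 
    X=P@Rb.T+bp+np.array(v[:3]); return (proj(f,X)-obs).ravel()
r=least_squares(fun,[0,0,0]);print(r.x, Rb.T@r.x,r.fun.round(1))
P2=(P-[0,0,75])
def fun(v): 
    X=(P2@R.from_euler('zy',[v[4],v[3]]).as_matrix().T+[0,0,75]+v[:3])@Rb.T+bp; return (proj(f,X)-obs).ravel()
r=least_squares(fun,[0,0,0,0,0]);print(r.x.round(3),r.fun.round(1))
E
```

```text
[[182.3, 72.0], [446.5, 53.3], [270.4, 163.7], [291.2, 166.0]]
0 [[182.2, 72.5], [443.6, 53.5], [270.5, 162.8], [291.5, 165.1]]
5 [[176.7, 71.8], [444.0, 51.7], [266.6, 164.2], [287.9, 166.6]]
[ 0.03375992 -0.12780895  1.77371542] [ 0.91642659 -0.12770709  1.51901102] [-0.7  0.4 -0.3 -0.2  0.3 -0.1  0.6 -0. ]
[ 0.839 -0.105  1.932 -0.013 -0.004] [ 0.  -0.  -0.  -0.  -0.1 -0.1  0.1  0.1]
```

```bash
python3 -m creep '{"dp":[[0,-3,0],[0,0,0]],"yaw":[0,0]}' 1
python3 -m creep '{"dp":[[0,-1,-1],[0,-2,-1],[0,-2,0]],"yaw":[0,0,0]}' 0.35
```

```text
time: 15.55
position: [575.2, 14.5, 151.9]
tcp_rot: [0.499, -0.5, 0.501, -0.5]
force: [-7.4, 0.3, 9.9]
grip_width: 19.2
time: 15.92
position: [574.5, 14.4, 156.6]
tcp_rot: [-0.5, 0.499, -0.5, 0.501]
force: [0.4, 0.2, -0.0]
grip_width: 28.5
```

```bash
python3 -m creep '{"dp":[[0,-15,0],[0,-40,0],[0,-60,0],[0,-35,0],[0,0,0]],"yaw":[0,0,0,0,0]}' 1
python3 - <<'E'
from h import *
fw=grab('wrist','w12');fs=grab('side','s12');rel([574.5,14.9,154.7],-0.003)
cv2.imwrite('pics/s12z.png',cv2.resize(fs['img'][130:230,180:300],None,fx=6,fy=6,interpolation=cv2.INTER_CUBIC))
cv2.imwrite('pics/w12z.png',cv2.resize(fw['img'],None,fx=1.56,fy=1.56,interpolation=cv2.INTER_CUBIC))
E
```

```text
time: 16.55
position: [576.1, 14.5, 311.0]
tcp_rot: [-0.501, 0.498, -0.499, 0.502]
force: [0.3, -0.2, -0.3]
grip_width: 0.5
t 16.65 pos [574.   14.5 306.9] F [-0.6 -0.8 -0.8] w 0.5
axes x [-0.002 -1.     0.   ] y [ 0. -0. -1.] z [ 1.    -0.002  0.   ]
shift tool axes [ -0.4 152.2   0.4]
heading -0.002 yaw about tool y 0.001 or -3.141
shift after yaw [ -0.4 152.2   0.4]
```

View pics/s12z.png

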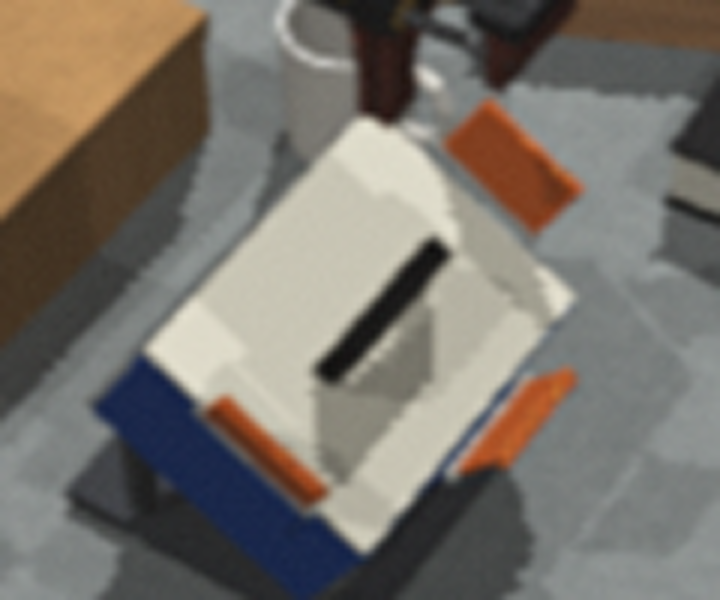

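View pics/w12z.png

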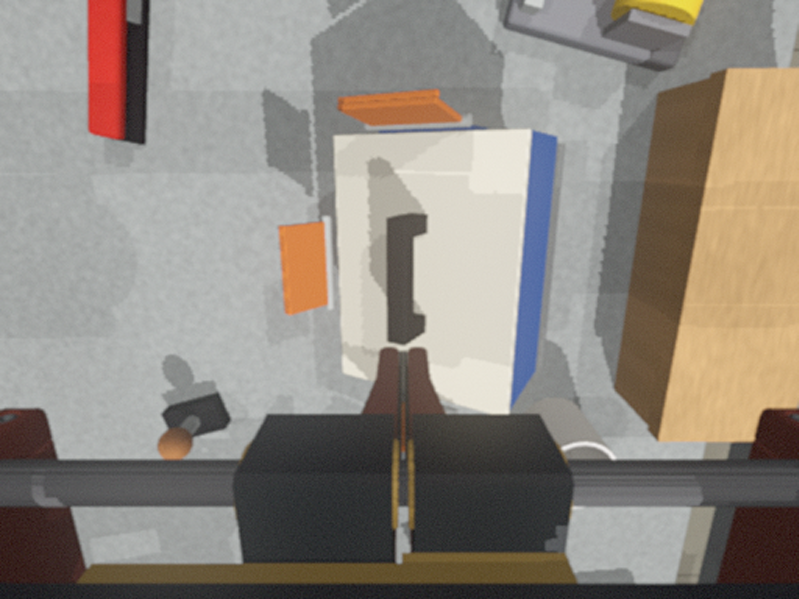

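```bash
python3 - <<'E'
from h import *
f=load('w12'); bp=np.array([634.465,14.81,64.57]);Rb=binR(-.003)
cv2.imwrite('pics/w12y.png',cv2.resize(f['img'][75:275,160:360],None,fx=4,fy=3,interpolation=cv2.INTER_CUBIC))
P=np.array([[-75,100,91],[75,100,91],[75,-100,91],[-75,-100,91]])
print(((proj(f,P@Rb.T+bp)-[160,75])*[4,3]).round(0).tolist())
fs=load('s12');print(((proj(fs,P@Rb.T+bp)-[180,130])*6).round(0).tolist())
E
```

```text
[[210.0, 35.0], [708.0, 22.0], [653.0, 575.0], [235.0, 490.0]]
[[364.0, 548.0], [141.0, 342.0], [368.0, 98.0], [572.0, 291.0]]
```

View pics/w12y.png

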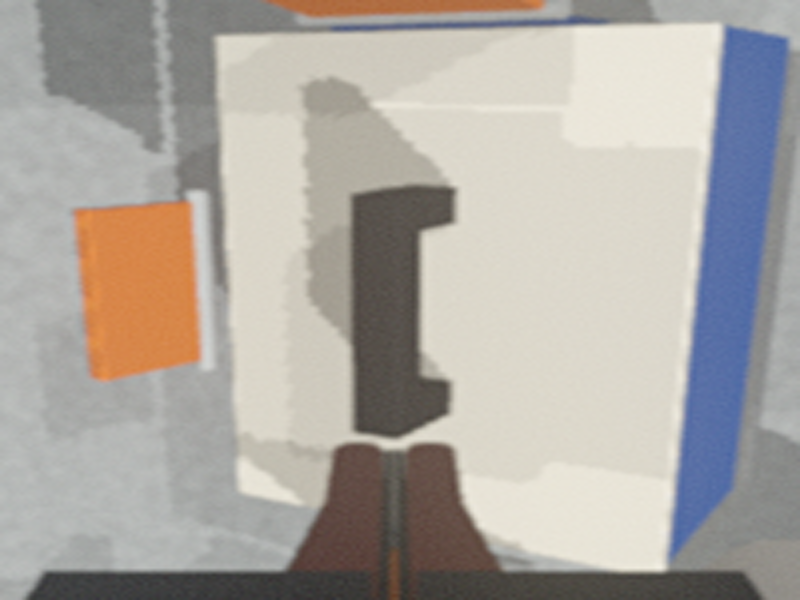

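```bash
python3 - <<'E'
from h import *
f=load('w12'); bp=np.array([634.465,14.81,64.57]);Rb=binR(-.003)
P=np.array([[75,100,0],[75,-100,0]])
print(((proj(f,P@Rb.T+bp)-[160,75])*[4,3]).round(0).tolist())
fw=grab('wrist','w13'); cv2.imwrite('pics/w13y.png',cv2.resize(fw['img'][75:275,160:360],None,fx=4,fy=3,interpolation=cv2.INTER_CUBIC))
P=np.array([[-75,100,91],[75,100,91],[75,-100,91],[-75,-100,91],[75,100,0],[75,-100,0]])
print(((proj(fw,P@Rb.T+bp)-[160,75])*[4,3]).round(0).tolist())
rel([0,0,0])
E
```

```text
[[787.0, 36.0], [731.0, 485.0]]
[[220.0, 35.0], [727.0, 20.0], [668.0, 581.0], [244.0, 493.0], [805.0, 35.0], [746.0, 490.0]]
t 16.7 pos [573.5  14.5 305.8] F [ 0.6  0.1 -0.1] w 0.1
axes x [-0.002 -1.     0.   ] y [-0.001 -0.    -1.   ] z [ 1.    -0.002 -0.001]
shift tool axes [  15.6  306.7 -573. ]
```

View pics/w13y.png

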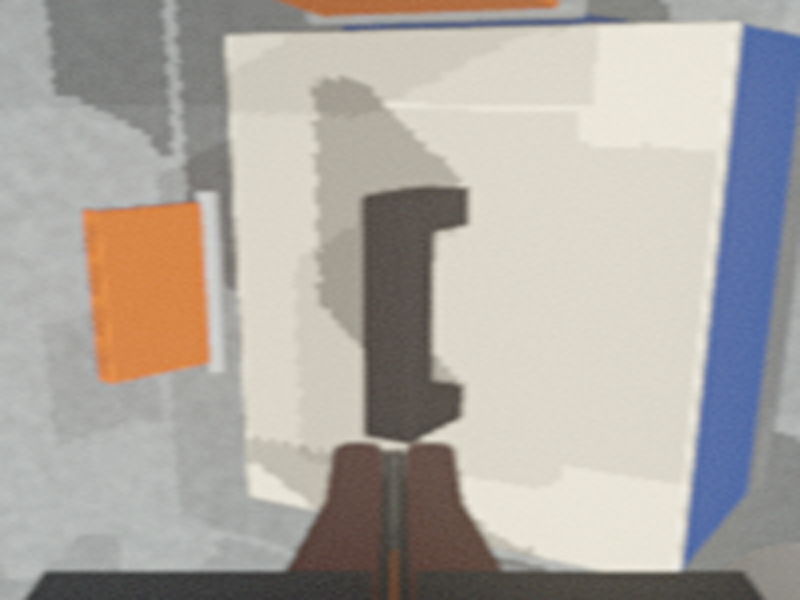

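```bash
python3 - <<'E'
from h import *
f=load('w13'); bp=np.array([634.465,14.81,64.57]);Rb=binR(-.003)
obs=np.array([(225,36),(741,22),(684,576),(248,496)])/[4,3]+[160,75]; obs[:,0]+=-.375;obs[:,1]-=.33
P2=np.array([[-75,100,16],[75,100,16],[75,-100,16],[-75,-100,16]],float)
def fun(v): 
    X=(P2@R.from_euler('zyx',[v[4],v[3],v[5]]).as_matrix().T+[0,0,75]+v[:3])@Rb.T+bp; return (proj(f,X)-obs).ravel()
r=least_squares(fun,np.zeros(6));print(r.x.round(3),r.fun.round(1))
r=least_squares(lambda v:fun(np.r_[v[:3],0,v[3],0]),np.zeros(4));print(r.x.round(3),r.fun.round(1))
E
```

```text
[ 1.053 -0.038 -2.802  0.049  0.003 -0.004] [-0.  -0.   0.1 -0.1 -0.3 -0.1  0.2  0.3]
[ 2.21   0.337 -1.224  0.004] [ 0.9 -0.1 -0.9 -0.9 -1.1  1.7  1.5 -0.5]
```

```bash
python3 - <<'E'
from h import *
f=load('w13');fs=load('s12'); bp=np.array([634.465,14.81,64.57]);Rb=binR(-.003)
def flap(which,th,l=42,w=35,t=0):
    c,s=np.cos(th),np.sin(th); a=l*c - t*s; b=l*s + t*c   # t offset along upper face normal when shut
    if which=='front': P=[[-81+a,w,94+b],[-81+a,-w,94+b]]
    if which=='left': P=[[-w,106-a,94+b],[w,106-a,94+b]]
    if which=='right': P=[[-w,-106+a,94+b],[w,-106+a,94+b]]
    return np.array(P)@Rb.T+bp
for n in ['front','left','right']:
    for th in (1.65,1.75,1.85,1.95,2.05):
        W=flap(n,th); print(n,th,'w',((proj(f,W)-[160,75])*[4,3]).round(0).tolist(),'s',((proj(fs,W)-[180,130])*6).round(0).tolist(),'world mid',W.mean(0).round(0))
E
```

```text
front 1.65 w [[106.0, 211.0], [122.0, 385.0]] s [[487.0, 445.0], [560.0, 353.0]] world mid [494.  15. 140.]
front 1.75 w [[96.0, 210.0], [113.0, 383.0]] s [[492.0, 451.0], [565.0, 359.0]] world mid [490.  15. 138.]
front 1.85 w [[88.0, 209.0], [105.0, 380.0]] s [[497.0, 457.0], [570.0, 365.0]] world mid [487.  15. 135.]
front 1.95 w [[81.0, 208.0], [99.0, 378.0]] s [[502.0, 463.0], [575.0, 371.0]] world mid [484.  15. 131.]
front 2.05 w [[76.0, 207.0], [94.0, 375.0]] s [[506.0, 469.0], [578.0, 377.0]] world mid [482.  15. 128.]
left 1.65 w [[234.0, -6.0], [492.0, -19.0]] s [[330.0, 479.0], [223.0, 380.0]] world mid [567. 124. 182.]
left 1.75 w [[235.0, -20.0], [494.0, -34.0]] s [[324.0, 485.0], [217.0, 386.0]] world mid [567. 128. 182.]
left 1.85 w [[236.0, -33.0], [496.0, -49.0]] s [[319.0, 492.0], [211.0, 393.0]] world mid [568. 133. 181.]
left 1.95 w [[239.0, -46.0], [499.0, -64.0]] s [[313.0, 498.0], [205.0, 399.0]] world mid [568. 137. 180.]
left 2.05 w [[243.0, -58.0], [503.0, -77.0]] s [[307.0, 504.0], [199.0, 405.0]] world mid [569. 140. 178.]
right 1.65 w [[262.0, 580.0], [472.0, 632.0]] s [[565.0, 197.0], [468.0, 105.0]] world mid [566. -94. 182.]
right 1.75 w [[264.0, 588.0], [472.0, 641.0]] s [[569.0, 192.0], [472.0, 100.0]] world mid [566. -98. 182.]
right 1.85 w [[266.0, 596.0], [473.0, 650.0]] s [[572.0, 188.0], [475.0, 96.0]] world mid [ 567. -103.  181.]
right 1.95 w [[269.0, 603.0], [475.0, 657.0]] s [[575.0, 184.0], [478.0, 93.0]] world mid [ 568. -107.  180.]
right 2.05 w [[273.0, 609.0], [478.0, 663.0]] s [[577.0, 181.0], [481.0, 90.0]] world mid [ 568. -110.  178.]
```

```bash
python3 -m creep '{"dp":[[0,20,-59],[0,20,-59],[0,50,0],[0,50,0],[0,36,0],[0,12,0],[0,0,0]],"yaw":[0,0,0,0,0,0,0]}' 1
python3 - <<'E'
from h import *
fs=grab('side','s14');rel([460,15,118],-0.003)
cv2.imwrite('pics/s14z.png',cv2.resize(fs['img'][130:230,180:320],None,fx=5.7,fy=6,interpolation=cv2.INTER_CUBIC))
E
```

```text
time: 17.58
position: [455.6, 14.7, 117.9]
tcp_rot: [0.499, -0.5, 0.501, -0.5]
force: [0.5, -0.9, 0.4]
grip_width: 0.5
t 17.625 pos [456.4  14.7 118.8] F [ 1.2 -0.1  0.5] w 0.3
axes x [-0.002 -1.    -0.   ] y [-0.  0. -1.] z [ 1.    -0.002 -0.   ]
shift tool axes [-0.3  0.8  3.6]
heading -0.002 yaw about tool y 0.001 or -3.141
shift after yaw [-0.3  0.8  3.6]
```

View pics/s14z.png

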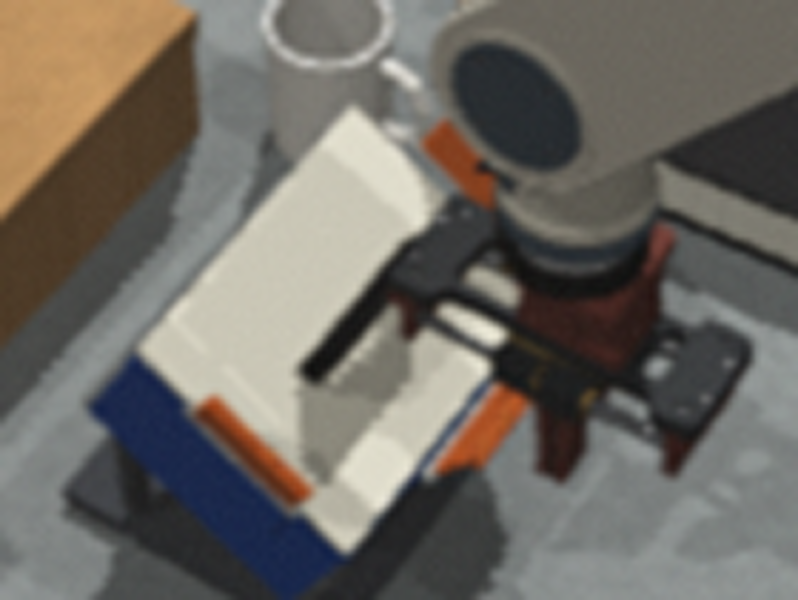

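```bash
python3 -m creep '{"dp":[[0,0,10],[0,0,10],[0,0,10],[0,0,10],[0,0,10],[0,0,10],[0,0,0]],"yaw":[0,0,0,0,0,0,0]}' 1
python3 -m creep '{"dp":[[0,-4,3],[0,-5,6],[0,-1,6],[0,2,0],[0,2,0],[0,0,0]],"yaw":[0,0,0,0,0,0]}' 1
python3 - <<'E'
from h import *
fs=grab('side','s15');rel([530,15,123],-0.003)
cv2.imwrite('pics/s15z.png',cv2.resize(fs['img'][130:230,180:320],None,fx=5.7,fy=6,interpolation=cv2.INTER_CUBIC))
E
```

```text
time: 18.5
position: [517.3, 14.6, 118.6]
tcp_rot: [-0.5, 0.499, -0.5, 0.501]
force: [-0.1, 0.3, 0.0]
grip_width: 0.3
time: 19.25
position: [531.2, 14.6, 124.5]
tcp_rot: [-0.5, 0.499, -0.5, 0.501]
force: [0.5, 1.0, 0.5]
grip_width: 0.1
t 19.3 pos [531.1  14.5 124.5] F [-0.8 -0.6 -0.3] w 0.5
axes x [-0.002 -1.    -0.   ] y [-0.  0. -1.] z [ 1.    -0.002 -0.   ]
shift tool axes [-0.4  1.5 -1.1]
heading -0.002 yaw about tool y 0.001 or -3.141
shift after yaw [-0.4  1.5 -1.1]
```

View pics/s15z.png

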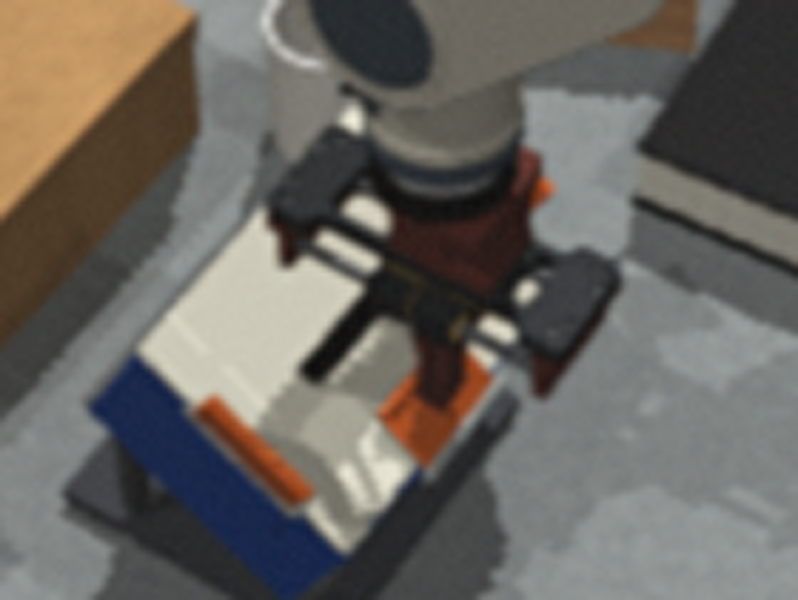

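Front flap is nearly shut. Press down slowly until the force rises.

```bash
python3 -m creep '{"dp":[[0,1.5,0],[0,1.5,0],[0,1.5,0],[0,0,0]],"yaw":[0,0,0,0]}' 1
python3 -m creep '{"dp":[[0,1,0],[0,1,0],[0,0,0]],"yaw":[0,0,0]}' 1
```

```text
time: 19.8
position: [531.7, 14.6, 121.0]
tcp_rot: [-0.5, 0.499, -0.5, 0.501]
force: [-2.4, 0.0, 9.8]
grip_width: 0.5
time: 20.18
position: [531.9, 14.6, 120.6]
tcp_rot: [-0.5, 0.499, -0.5, 0.501]
force: [-6.2, 0.2, 25.5]
grip_width: 0.5
```

```bash
python3 -m creep '{"dp":[[0,-20,0],[0,-45,0],[0,-45,0],[-48.5,0,14],[-48.5,0,14],[-48.5,0,14],[0,0,0],[0,0,0]],"yaw":[0,0,0,0,0,0,0,0]}' 1
python3 - <<'E'
from h import *
fs=grab('side','s16');fw=grab('wrist','w16');rel([575,160,165],-0.003)
cv2.imwrite('pics/s16z.png',cv2.resize(fs['img'][130:230,180:320],None,fx=5.7,fy=6,interpolation=cv2.INTER_CUBIC))
E
```

```text
time: 21.18
position: [572.9, 159.6, 227.6]
tcp_rot: [0.499, -0.5, 0.501, -0.5]
force: [-0.1, -0.5, -0.3]
grip_width: 0.3
t 21.275 pos [573.  158.8 227.9] F [-1.1 -0.7 -0.8] w 0.7
axes x [-0.003 -1.     0.   ] y [-0.001 -0.    -1.   ] z [ 1.    -0.003 -0.001]
shift tool axes [-1.2 62.9  2. ]
heading -0.003 yaw about tool y 0.0 or -3.142
shift after yaw [-1.2 62.9  2. ]
```

View pics/s16z.png

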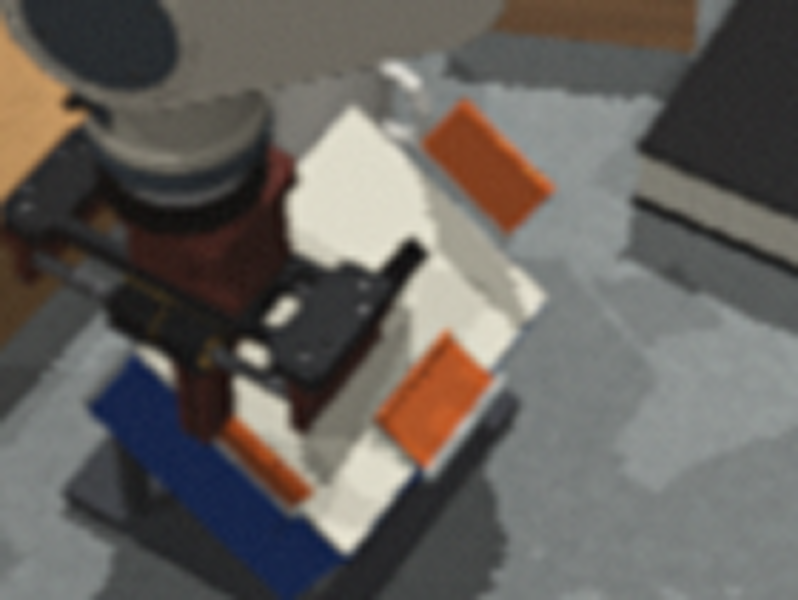

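View pics/w16.png

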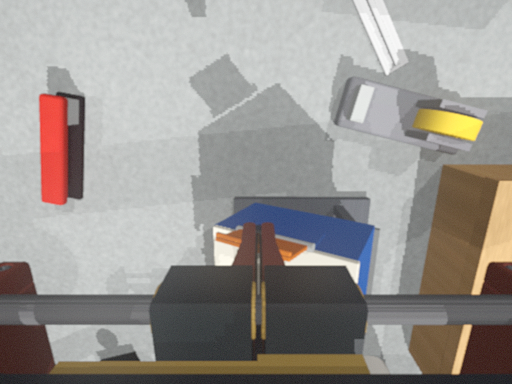

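```bash
python3 -m creep '{"dp":[[-1,30,2],[0,25,0],[0,8,0],[0,0,0]],"yaw":[0,0,0,0]}' 1
python3 -m creep '{"dp":[[10,0,0],[10,0,0],[10,0,0],[10,0,0],[10,0,0],[6,0,0],[0,0,0]],"yaw":[0,0,0,0,0,0,0]}' 1
python3 -m creep '{"dp":[[2,4,0],[4,3,0],[4,2,0],[0,2,0],[0,0,0]],"yaw":[0,0,0,0,0]}' 1
```

```text
time: 21.78
position: [575.4, 160.2, 165.2]
tcp_rot: [0.499, -0.499, 0.501, -0.501]
force: [0.2, -0.0, 0.4]
grip_width: 0.3
time: 22.65
position: [575.3, 104.1, 165.1]
tcp_rot: [-0.499, 0.5, -0.501, 0.501]
force: [0.6, 0.0, 0.9]
grip_width: 0.1
time: 23.28
position: [576.1, 95.3, 154.2]
tcp_rot: [-0.5, 0.499, -0.5, 0.501]
force: [3.4, 4.0, -0.5]
grip_width: 1.0
```

```bash
python3 - <<'E'
from h import *
fs=grab('side','s17');rel([575,95,149],-0.003)
cv2.imwrite('pics/s17z.png',cv2.resize(fs['img'][130:230,180:320],None,fx=5.7,fy=6,interpolation=cv2.INTER_CUBIC))
E
```

```text
t 23.325 pos [576.   95.3 154.2] F [ 3.4  4.5 -1.5] w 0.4
axes x [-0.002 -1.    -0.001] y [ 0.001  0.001 -1.   ] z [ 1.    -0.002  0.001]
shift tool axes [ 0.3  5.2 -1. ]
heading -0.002 yaw about tool y 0.001 or -3.141
shift after yaw [ 0.3  5.2 -1. ]
```

View pics/s17z.png

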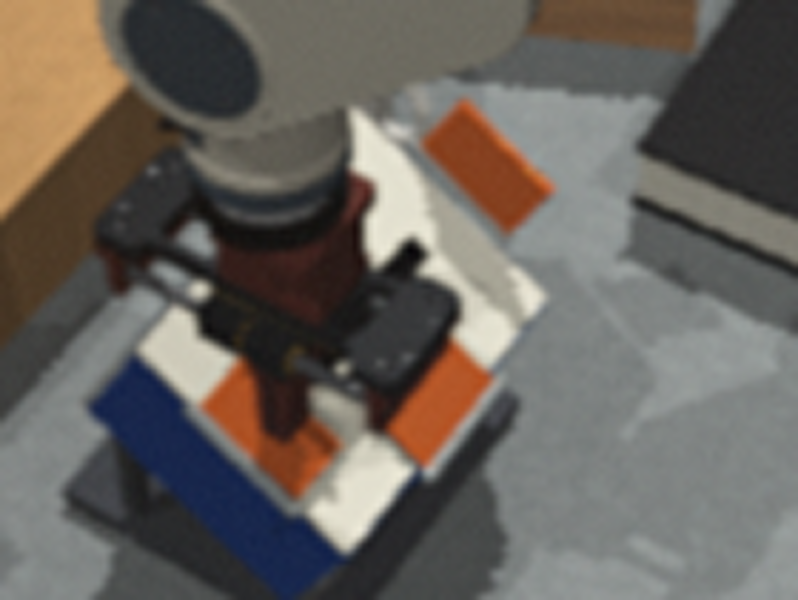

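```bash
python3 -m creep '{"dp":[[-2,1.5,0],[0,1.5,0],[0,1.5,0],[0,0,0]],"yaw":[0,0,0,0]}' 1
python3 -m creep '{"dp":[[0,1,0],[0,1,0],[0,0,0]],"yaw":[0,0,0]}' 1
```

```text
time: 23.82
position: [575.1, 96.8, 149.4]
tcp_rot: [0.499, -0.5, 0.501, -0.5]
force: [-0.7, 0.2, 0.3]
grip_width: 0.4
time: 24.2
position: [575.4, 97.0, 147.6]
tcp_rot: [0.499, -0.5, 0.501, -0.5]
force: [0.3, -0.3, 1.1]
grip_width: 0.4
```

```bash
python3 -m creep '{"dp":[[0,1,0],[0,1,0],[0,0,0]],"yaw":[0,0,0]}' 1
python3 -m creep '{"dp":[[0,1,0],[0,0,0]],"yaw":[0,0]}' 1
```

```text
time: 24.58
position: [575.7, 97.0, 146.4]
tcp_rot: [-0.5, 0.499, -0.5, 0.501]
force: [-2.2, -1.1, 7.1]
grip_width: 0.3
time: 24.82
position: [575.7, 97.0, 146.2]
tcp_rot: [-0.5, 0.499, -0.5, 0.501]
force: [-4.4, -2.2, 13.6]
grip_width: 0.5
```

```bash
python3 -m creep '{"dp":[[0,1,0],[0,0,0]],"yaw":[0,0]}' 1
python3 -m creep '{"dp":[[0,-20,0],[0,-45,0],[0,-20,0],[58,0,0],[58,0,0],[58,0,0],[58,0,0],[24,0,0],[0,0,0],[0,0,0]],"yaw":[0,0,0,0,0,0,0,0,0,0]}' 1
python3 - <<'E'
from h import *
fs=grab('side','s18');fw=grab('wrist','w18');rel([575,-131,165],-0.003)
cv2.imwrite('pics/s18z.png',cv2.resize(fs['img'][130:230,180:320],None,fx=5.7,fy=6,interpolation=cv2.INTER_CUBIC))
E
```

```text
time: 25.08
position: [575.8, 97.0, 146.0]
tcp_rot: [-0.5, 0.499, -0.5, 0.501]
force: [-6.8, -2.7, 20.8]
grip_width: 0.1
time: 26.32
position: [574.6, -158.3, 228.3]
tcp_rot: [0.499, -0.5, 0.501, -0.5]
force: [-0.4, 1.3, -0.3]
grip_width: 0.5
t 26.425 pos [ 574.9 -157.8  228.5] F [ 0.4 -0.6 -0.1] w 0.4
axes x [-0.001 -1.    -0.   ] y [-0.  0. -1.] z [ 1.    -0.001 -0.   ]
shift tool axes [-26.8  63.6   0.1]
heading -0.001 yaw about tool y 0.002 or -3.139
shift after yaw [-26.8  63.6   0.1]
```

View pics/s18z.png

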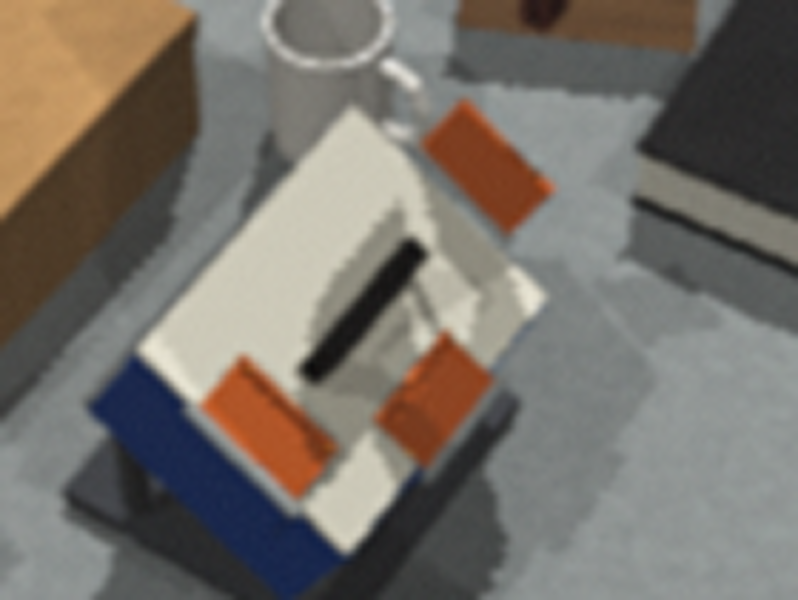

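View pics/w18.png

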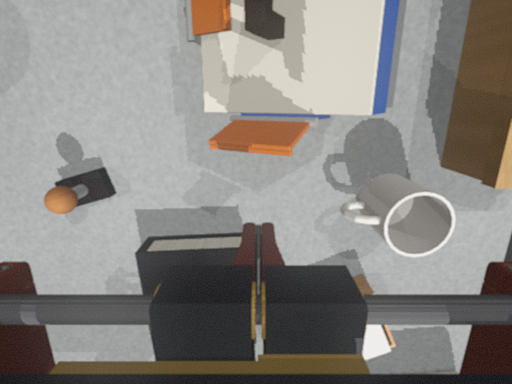

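```bash
python3 -m creep '{"dp":[[0,30,0],[0,25,0],[0,8,0],[0,0,0]],"yaw":[0,0,0,0]}' 1
python3 -m creep '{"dp":[[-14,0,0],[-14,0,0],[-10,0,0],[-10,0,0],[-10,0,0],[-10,0,0],[-10,0,0],[-5,0,0],[0,0,0]],"yaw":[0,0,0,0,0,0,0,0,0]}' 1
python3 -m creep '{"dp":[[-2,4,0],[-3,3,0],[-2,3,0],[0,3,0],[0,2,0],[0,0,0]],"yaw":[0,0,0,0,0,0]}' 1
```

```text
time: 26.92
position: [575.0, -158.4, 165.6]
tcp_rot: [0.5, -0.5, 0.5, -0.5]
force: [-0.7, -0.6, 0.2]
grip_width: 0.4
time: 28.05
position: [575.0, -75.3, 165.6]
tcp_rot: [0.5, -0.5, 0.501, -0.5]
force: [0.3, -0.3, -0.0]
grip_width: 0.5
time: 28.8
position: [574.9, -69.0, 150.4]
tcp_rot: [0.499, -0.5, 0.501, -0.5]
force: [-0.6, -0.2, 0.0]
grip_width: 0.4
```

```bash
python3 -m creep '{"dp":[[0,1.5,0],[0,1,0],[0,1,0],[0,0,0]],"yaw":[0,0,0,0]}' 1
python3 -m creep '{"dp":[[0,1,0],[0,1,0],[0,0,0]],"yaw":[0,0,0]}' 1
```

```text
time: 29.3
position: [575.0, -69.1, 147.1]
tcp_rot: [0.499, -0.5, 0.501, -0.5]
force: [-0.4, 0.2, -0.2]
grip_width: 0.3
time: 29.68
position: [575.3, -69.1, 146.5]
tcp_rot: [-0.5, 0.499, -0.5, 0.501]
force: [-3.6, 0.5, 11.4]
grip_width: 0.8
```

```bash
python3 -m creep '{"dp":[[0,1,0],[0,0.5,0],[0,0,0]],"yaw":[0,0,0]}' 1
python3 -m creep '{"dp":[[0,-20,0],[0,-45,0],[0,-60,0],[0,-60,0],[0,0,-20],[0,0,0],[0,0,0]],"yaw":[0,0,0,0,0,0,0]}' 1
python3 - <<'E'
from h import *
fs=grab('side','s20');fw=grab('wrist','w20');ft=grab('top','t20');rel([575,-131,165],-0.003)
cv2.imwrite('pics/s20z.png',cv2.resize(fs['img'][130:230,180:320],None,fx=5.7,fy=6,interpolation=cv2.INTER_CUBIC))
E
```

```text
time: 30.05
position: [575.4, -69.1, 146.2]
tcp_rot: [-0.5, 0.499, -0.5, 0.501]
force: [-7.8, 1.3, 23.0]
grip_width: 0.3
time: 30.92
position: [554.9, -69.0, 327.8]
tcp_rot: [0.499, -0.5, 0.501, -0.5]
force: [-1.3, 0.4, 0.1]
grip_width: 0.4
t 31.075 pos [555.2 -69.  327.6] F [ 0.6 -0.4 -0.3] w 0.2
axes x [-0.002 -1.    -0.   ] y [-0.002  0.    -1.   ] z [ 1.    -0.002 -0.002]
shift tool axes [ 62.  162.6  20.2]
heading -0.002 yaw about tool y 0.001 or -3.141
shift after yaw [ 62.  162.6  20.3]
```

View pics/s20z.png

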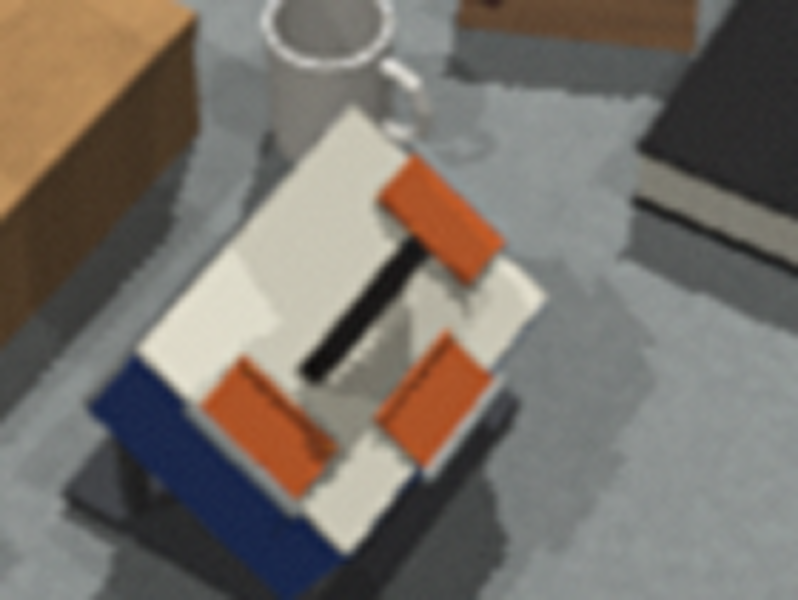

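View pics/w20.png

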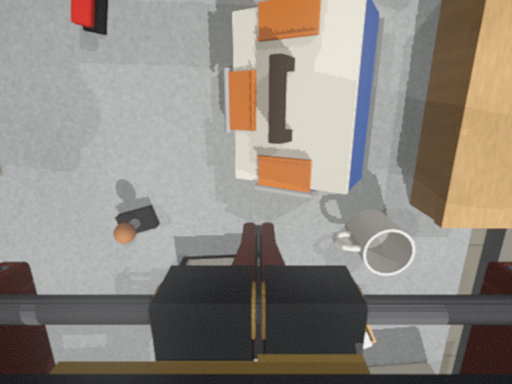

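View pics/t20.png

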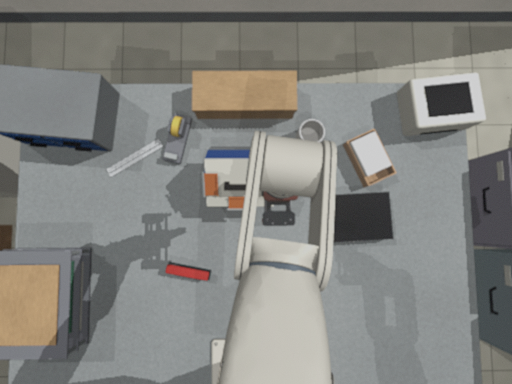

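```bash
python3 - <<'E'
from h import *
f=load('w20');fs=load('s20'); bp=np.array([634.465,14.81,64.57]);Rb=binR(-.003)
cv2.imwrite('pics/w20z.png',cv2.resize(f['img'][0:200,215:395],None,fx=4.4,fy=3,interpolation=cv2.INTER_CUBIC))
def flap(which,th,l=42,w=35,t=2):
    c,s=np.cos(th),np.sin(th); a=l*c - t*s; b=l*s + t*c
    if which=='front': P=[[-81+a,w,94+b],[-81+a,-w,94+b]]
    if which=='left': P=[[-w,106-a,94+b],[w,106-a,94+b]]
    if which=='right': P=[[-w,-106+a,94+b],[w,-106+a,94+b]]
    return np.array(P)@Rb.T+bp
for n in ['front','left','right']:
    for th,l,t in ((0,0,2),(0,42,6),(.15,42,6),(.3,42,6)):
        W=flap(n,th,l,35,t); print(n,th,l,'w',((proj(f,W)-[215,0])*[4.4,3]).round(0).tolist(),'s',((proj(fs,W)-[180,130])*[5.7,6]).round(0).tolist())
P=np.array([[-75,100,91],[75,100,91],[75,-100,91],[-75,-100,91],[75,-100,0]])
print('lid',((proj(f,P@Rb.T+bp)-[215,0])*[4.4,3]).round(0).tolist(),((proj(fs,P@Rb.T+bp)-[180,130])*[5.7,6]).round(0).tolist())
E
```

```text
front 0 0 w [[48.0, 215.0], [55.0, 388.0]] s [[426.0, 465.0], [494.0, 375.0]]
front 0 42 w [[169.0, 208.0], [170.0, 393.0]] s [[371.0, 406.0], [442.0, 317.0]]
front 0.15 42 w [[152.0, 207.0], [154.0, 394.0]] s [[378.0, 404.0], [449.0, 315.0]]
front 0.3 42 w [[132.0, 205.0], [135.0, 395.0]] s [[386.0, 403.0], [456.0, 314.0]]
left 0 0 w [[189.0, -3.0], [463.0, -40.0]] s [[287.0, 499.0], [188.0, 402.0]]
left 0 42 w [[182.0, 124.0], [446.0, 101.0]] s [[335.0, 439.0], [238.0, 344.0]]
left 0.15 42 w [[169.0, 116.0], [437.0, 93.0]] s [[339.0, 437.0], [241.0, 342.0]]
left 0.3 42 w [[157.0, 106.0], [429.0, 81.0]] s [[341.0, 436.0], [242.0, 340.0]]
right 0 0 w [[189.0, 560.0], [414.0, 584.0]] s [[502.0, 229.0], [411.0, 139.0]]
right 0 42 w [[182.0, 465.0], [417.0, 480.0]] s [[465.0, 276.0], [373.0, 185.0]]
right 0.15 42 w [[171.0, 470.0], [408.0, 486.0]] s [[471.0, 270.0], [379.0, 179.0]]
right 0.3 42 w [[160.0, 478.0], [399.0, 495.0]] s [[478.0, 264.0], [385.0, 172.0]]
lid [[69.0, 37.0], [653.0, -38.0], [571.0, 581.0], [86.0, 533.0], [643.0, 531.0]] [[346.0, 548.0], [134.0, 342.0], [350.0, 98.0], [543.0, 291.0], [288.0, 165.0]]
```

View pics/w20z.png

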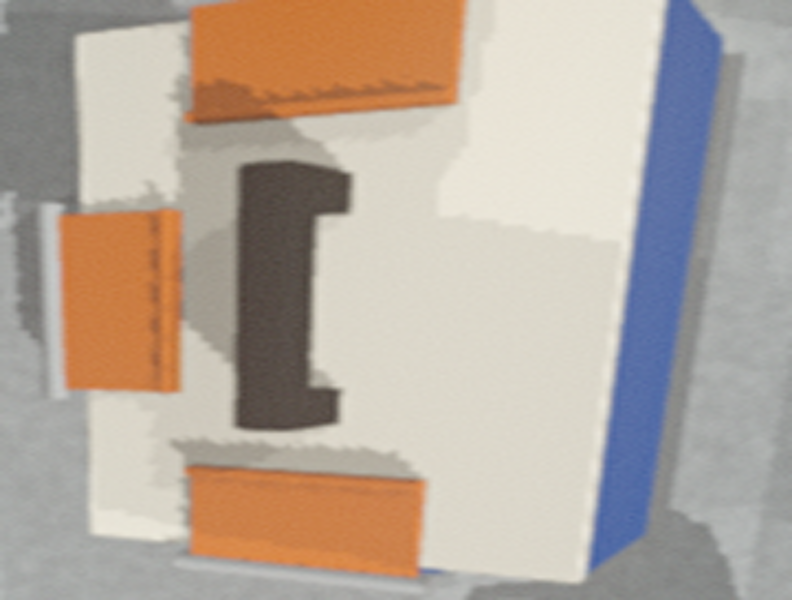

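```bash
python3 -m creep '{"dp":[[-42,0,32],[-42,0,32],[0,60,0],[0,50,0],[0,35,0],[0,8,0],[0,0,0]],"yaw":[0,0,0,0,0,0,0]}' 1
python3 -m creep '{"dp":[[0,2,0],[0,2,0],[0,2,0],[0,0,0]],"yaw":[0,0,0,0]}' 1
```

```text
time: 31.95
position: [619.6, 14.9, 175.7]
tcp_rot: [0.499, -0.5, 0.501, -0.5]
force: [0.8, -0.5, -0.0]
grip_width: 0.5
time: 32.45
position: [619.2, 14.9, 169.9]
tcp_rot: [-0.5, 0.499, -0.5, 0.501]
force: [1.2, -0.7, -0.3]
grip_width: 0.5
```

```bash
python3 -m creep '{"dp":[[0,1.5,0],[0,1.5,0],[0,0,0]],"yaw":[0,0,0]}' 1
python3 -m creep '{"dp":[[0,1,0],[0,1,0],[0,0,0]],"yaw":[0,0,0]}' 1
```

```text
time: 32.83
position: [619.1, 14.9, 166.5]
tcp_rot: [0.499, -0.5, 0.501, -0.5]
force: [0.6, -0.5, -0.7]
grip_width: 0.6
time: 33.2
position: [619.4, 14.9, 166.1]
tcp_rot: [-0.5, 0.499, -0.5, 0.501]
force: [-4.4, -1.0, 10.3]
grip_width: 0.4
```

```bash
python3 -m creep '{"dp":[[0,1,0],[0,0,0]],"yaw":[0,0]}' 1
python3 -m creep '{"dp":[[0,-20,0],[0,-45,0],[0,-60,0],[0,-50,0],[50,0,-20],[50,0,-20],[50,0,-20],[50,0,-20],[0,0,0],[0,0,0]],"yaw":[0,0,0,0,0,0,0,0,0,0]}' 1
python3 - <<'E'
from h import *
fs=grab('side','s21');ft=grab('top','t21');print(env.state()['force'],env.state()['time'])
cv2.imwrite('pics/s21z.png',cv2.resize(fs['img'][130:230,180:320],None,fx=5.7,fy=6,interpolation=cv2.INTER_CUBIC))
E
```

```text
time: 33.45
position: [619.4, 14.9, 166.0]
tcp_rot: [-0.5, 0.499, -0.5, 0.501]
force: [-6.9, 0.8, 17.8]
grip_width: 0.5
time: 34.7
position: [539.0, -184.7, 338.7]
tcp_rot: [0.499, -0.499, 0.501, -0.501]
force: [0.3, 0.6, -0.2]
grip_width: 0.6
[-0.1672173   0.15256262 -0.45723022] 34.8
```

View pics/s21z.png

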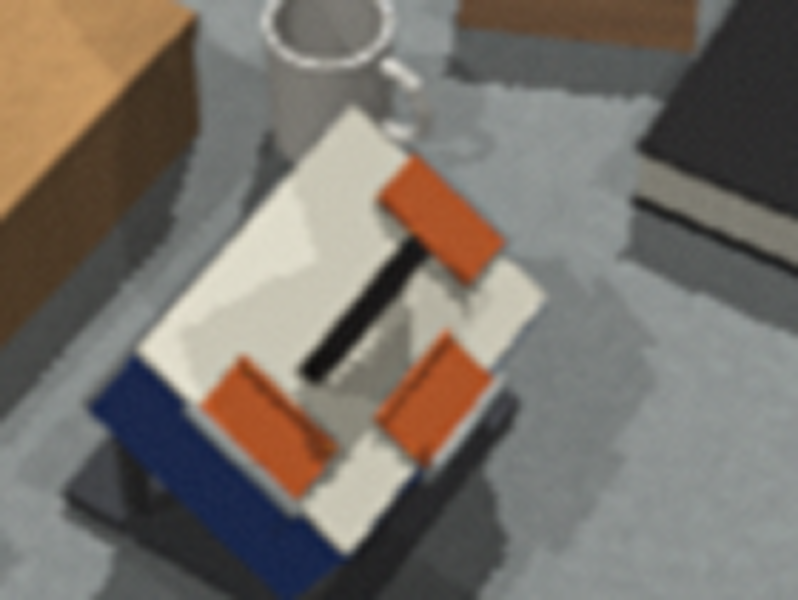

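View pics/s21.png

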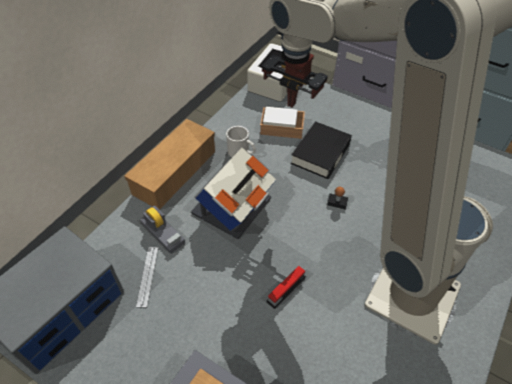

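View pics/t21.png

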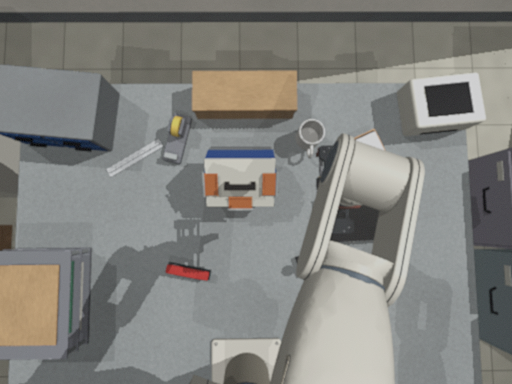

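The side view shows the lid flat in the mouth with all three flaps folded over its edge, at about (257,167), (227,201) and (257,195). The mug, file, stamp, stapler, tape, ruler and card tray are where they were at the start, and the arm touches nothing. I'm handing the job in.

```bash
python3 -c "
from workcell import workorder
print(workorder.close_job())"
```

```text
the job is handed in; nothing more can be done
None
```

The lid is in the box mouth and all three clip flaps are folded down. I handed the job in at about 35 s of the 67 s allowed.

**What I did:** I gripped the lid by its handle and set its upper edge on the box's high rim. The tool could only point straight down, so I lowered the arm to turn the lid 30° within the grip. I kept holding it until it pressed home squarely, at about 36 N, with all three flaps still open. Then I released it and folded the front, left and right flaps, pressing each to its stop with 20–25 N.

**Last checks:**
- **Lid:** a final press on its high side met firm contact at 166 mm. I expected 168 mm from the camera fit, and the earlier presses had read 2–3 mm low, so this agrees with the lid being home.
- **Flaps:** the left and right free edges match the shut position in the wrist picture.
- **Bystanders:** the other objects look unmoved in the side and top views; in the last top view the arm hides part of the file, the card tray and the stamp. The wrist force was near zero at the end.

**What disagreed:**
- **Lid position:** camera fits put the lid 1–3 mm off its nominal seat, which is about the size of the camera error plus the lip's play. One fit made after release also showed a 0.05 rad tilt. I took that as camera error, because a tilt that size would have kept the front flap from shutting.
- **Front flap:** its edge showed about 3 pixels from the predicted shut position, on the more-closed side.

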